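Stand a module on end on the test stand

ROBOT

A 7-joint arm with a two-finger parallel gripper is mounted at the origin on the work surface. World frame = base frame: x ahead of the robot, y to its left, z up, the work surface at z = 0. Lengths are in m, angles in rad, forces in N, time in s.
With the tool pointing down it reaches from about 0.4 to 0.925 m from the base axis. Payload 5.6 kg.
Tool frame: the origin (TCP) lies between the finger pads; the fingertips stand 17 mm ahead of it and the grasp point (between the pads) lies 2 mm behind it; x points along the fingers, z is the direction in which the jaws open and shut, and the axes are right-handed (so a half turn about x gives the same grasp; the last joint's range is limited). The gripper opens to 85 mm and grips with 20 to 120 N. Pads are 22 mm wide; open, the fingers measure 114 mm over their backs; the gripper's body (76 mm by 85 mm) begins 54 mm behind the grasp point. The pads swing forward as they close: fully open they stand 13 mm farther back than shut.
Start: joints at [-0.043, 0.468, -0.012, 1.603, 0.006, 1.071, -0.056], TCP at [0.65, -0, 0.248] pointing down, gripper open.
Joint ranges: [-2.53, 2.53], [-0.31, 2.02], [-1.57, 1.55], [0.28, 2.44], [-1.29, 4.43], [0.15, 1.84], [-2.92, 2.92]. Speed limits (rad/s): [2.57, 2.57, 3.14, 3.14, 3.14, 3.14, 3.14].

INTERFACE

Orientations are given as a unit quaternion [w, x, y, z].
In Python, from rig import state, eyes, job gives the robot as it stands.
- The arm moves only by the shell command python3 -m inch 'ROWS' [OPENING] [FORCE]. ROWS is a JSON object of lists of equal length, an entry for each row: "linear": the shift along the tool's x, y, z in mm, a list of three; "dr": the turn, a rotation vector about the tool's x, y, z in degrees, a list of three. In form: {"linear": [[tx, ty, tz], ...], "dr": [[wx, wy, wz], ...]}. A call has exactly 5 rows; each row is the pose to reach, as a shift and turn from the pose commanded when the call began, along the tool's axes at that moment; what a row does not reach only later rows make up. A row lasts 1/12 s, in which the tool goes at most 41.7 mm and 7.16 degrees, less where a joint would pass 70% of its speed; a pose out of reach is approached as far as the arm can. A call with a gripper value outside its range is refused whole. OPENING is the opening, from -1 (shut) to 1 (fully open), set as the call begins (- or left out, the last holds). The fingers move at their own pace and stop on an object; FORCE is the grip in N (left out, the last holds). Time passes only in rows, so rows that repeat a pose let the fingers close, or fill a call up. It gives the time, the measured TCP pose, the force and the opening at its end, in the units of the state.
- state(): the state, without advancing time (a new reading comes with each control period).
- eyes.get_image(name): name is "scene" or "side" or "wrist"; returns (picture, depth): 400x640x3 uint8, blue, green, red; 400x640 float32, m along the optical axis (not along the pixel's ray), 0 where there is no reading.
- eyes.camera_params(name): a dict with "mtx" (3x3 intrinsics, pixels), "k1" (the pictures are not rectified: a ray, as slopes to the right and down, at radius r is drawn at 1 + k1 r^2 times it, then the intrinsics apply), "xyz" and "orientation" of the camera in the world. Camera axes: x right, y down, z forward; pixel columns grow to the right and rows downward; lengths in m; the calibration is good to about 2 mm. A picture is of the moment at which its call begins: read the wrist's pose just before it. camera_params takes no time and is no camera call; for the wrist camera it gives the pose at the moment of the call.
- job.sign_off(): hands the job in, once; it reports no verdict.
The state is a dict: "time_s": time; "joints": joint angles; "dq": joint speeds; "effort": joint torques, N m; "position": TCP position; "eef_rot": TCP orientation; "wrist_force": force on the tool from outside, world axes, zero at the start; "moment": the same for the moment, N m; "opening": finger opening in m.
Only numpy, scipy, OpenCV 4.12 (cv2) and the standard library are available. Lean on these libraries where they do the work, as an engineer would, in place of code of your own. Each camera call takes 0.05 s, during which the arm holds its last target.

TASK

Get the flat aluminium module ready for testing: first draw the black-knobbed stop pin out of the deck of the grey test stand and park it upright in the open notch in the side of the deck, its collar resting on the deck. Then take the module off the wooden block and stand it upright on its plain end on the deck, sockets up, one broad face flat against the small backstop and centred on it, and let go. Leave the bottle, the solder spool and the pliers where they are.

Things in the scene. Friction and masses are not known exactly. Their poses are not given: they have to be found in the camera images.
- stand: Fixed grey plastic test stand: a deck 130 mm (x) x 160 mm (y) x 36 mm high on the bench. Origin at the centre of its underside, z up; +x points to the backstop side, +y to the notch side. The backstop is an upright aluminium plate 40 mm wide (y), 10 mm thick, 50 mm high above the deck, with a small gusset behind it; the deck before it is flat.
- backstop (a point): Point at the middle of the foot of the backstop's front face, at the deck's top (36 mm above the bench). Axes as the stand: x goes into the backstop, y along its face, z up.
- bore (a point): Mouth of the 12 mm diameter bore at the deck's top, 24 mm before the backstop's face, through the deck; the pin stands in it at the start, in the way of the module. Axes as the stand.
- notch (a point): Parking point of the notch, at the deck's top. The notch is a slot 14 mm wide (x), cut through the full depth of the deck and open at the deck's +y edge: its closed end is 10 mm to -y of this point, the open edge 22 mm to +y. A parked pin has its axis near this point. Axes as the stand.
- pin: Loose stop pin, 45 g. Origin on its axis at the underside of its collar, z up along the pin. Steel shank 10 mm diameter reaching 28 mm below the origin, steel collar 26 mm diameter from 0 to 5 mm above, black round knob 18 mm diameter from 5 to 37 mm above.
- block: Fixed wooden block 140 (x) x 46 (y) x 30 mm high on the bench; origin at the centre of its underside, z up. The module lies on it.
- module: Loose flat aluminium module, 100 (x) x 60 (y) x 24 mm (z), about 0.3 kg. Origin at the centre of its underside as it lies at the start. Its +x end carries two black sockets that stand out 8 mm (each 18 mm wide, 12 mm high); its -x end is plain. At the start sockets point to the robot. Lying, z is up; stood on its plain end, its x axis points up.
- module_center (a point): Centre of the module's 100 x 60 x 24 mm case, 12 mm along z from the origin. Axes as the module.
- module_foot (a point): Centre of the module's plain end face (at x = -50 mm, z = 12 mm in the module's frame). Axes as the module.
- bottle: Bystander: clear plastic bottle with orange cap, 60 mm diameter, 170 mm high; origin under its centre.
- spool: Bystander: steel-grey solder spool standing on its flange, 54 mm diameter, 42 mm high; origin under its centre.
- pliers: Bystander: pliers with yellow handles lying flat, 135 mm long (handles 82 mm to -x, jaws 58 mm to +x), 57 mm wide at the handles, 14 mm high; origin on the bench near the pivot.
Mind the look-alikes: they are no part of the job. Leave any blue, red or turquoise look-alike of the module alone.

How it is judged:
By the outcome, as a careful person would: the job done as asked, in the order asked, and still so for the second after the job is handed in, with the robot touching nothing.
It also fails if it takes over 54 s, if anything falls off the work surface, if the arm or the gripper's body presses on something with over 40 N, if the wrist force passes 120 N, or if a joint passes its speed limit or range.

## Working session

There is one attempt and no reset: what is moved stays moved. The work goes in short steps, Python scripts to look and compute and a shell command to move; the robot and the scene stay as the last step left them, time stands still between calls to the robot, and variables do not carry over. Pictures are saved under pics/ and viewed, and the job is handed in when it is done.

```bash
ls; mkdir -p pics; python3 - <<'E'
from rig import state, eyes
import cv2
print(state())
for n in ["scene","side","wrist"]:
    p=eyes.camera_params(n); print(n,p)
    im,d=eyes.get_image(n)
    import numpy as np
    cv2.imwrite(f"pics/{n}0.png",im); np.save(f"pics/{n}0_d.npy",d)
E
```

```text
pics
{'time_s': 0.0, 'joints': array([-0.04296823,  0.46838498, -0.01158608,  1.60365998,  0.00601491,
        1.07139218, -0.05627096]), 'dq': array([-0.00044508, -0.00149458,  0.00238878, -0.00155832, -0.00023478,
       -0.00147285, -0.0007515 ]), 'effort': array([-1.81076980e-04, -5.32374322e+01,  2.12178100e-02, -2.51299274e+01,
        1.13576866e-02,  7.69772858e-03, -1.10212341e-06]), 'position': array([ 6.49456089e-01, -1.01930669e-04,  2.47318185e-01]), 'eef_rot': array([ 7.06468474e-01, -2.54624894e-05,  7.07744507e-01, -7.80058043e-05]), 'wrist_force': array([-0.84086804,  0.19772786, -0.02003855]), 'moment': array([-0.03817692,  0.01324734, -0.0343393 ]), 'opening': 0.085439675126617}
scene {'mtx': array([[402.67498186,   0.        , 318.56126118],
       [  0.        , 402.67498186, 194.08918338],
       [  0.        ,   0.        ,   1.        ]]), 'k1': -0.07824466307049487, 'xyz': array([1.46847463, 0.03970161, 0.80064292]), 'orientation': array([-0.29852145,  0.63377302,  0.64218504, -0.3111512 ])}
side {'mtx': array([[402.32918604,   0.        , 315.99397125],
       [  0.        , 402.32918604, 202.03633165],
       [  0.        ,   0.        ,   1.        ]]), 'k1': -0.07975133815632189, 'xyz': array([0.34164936, 0.87413845, 0.66300375]), 'orientation': array([ 0.06242443, -0.10587412,  0.87540797, -0.4674984 ])}
wrist {'mtx': array([[348.7223731 ,   0.        , 324.4113141 ],
       [  0.        , 348.7223731 , 197.79109226],
       [  0.        ,   0.        ,   1.        ]]), 'k1': -0.052505429238930305, 'xyz': array([0.64915339, 0.07955709, 0.37276966]), 'orientation': array([ 1.56713635e-01,  9.87643511e-01,  5.45771933e-04, -9.13566213e-04])}
```

View pics/scene0.png

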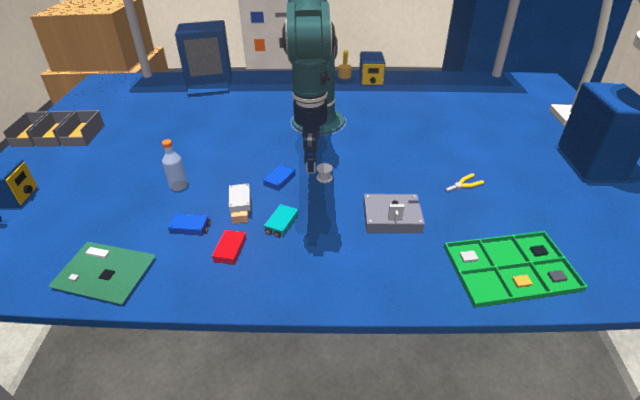

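View pics/side0.png

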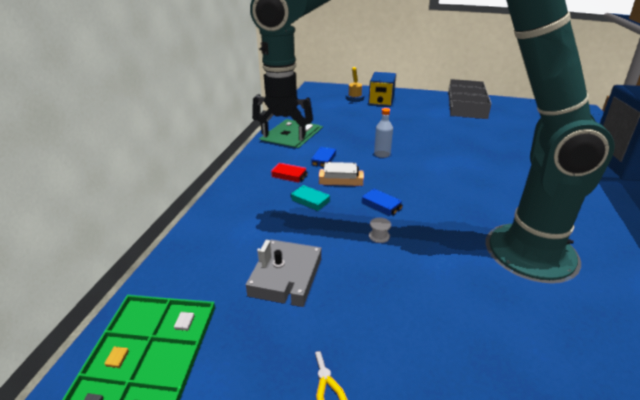

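View pics/wrist0.png

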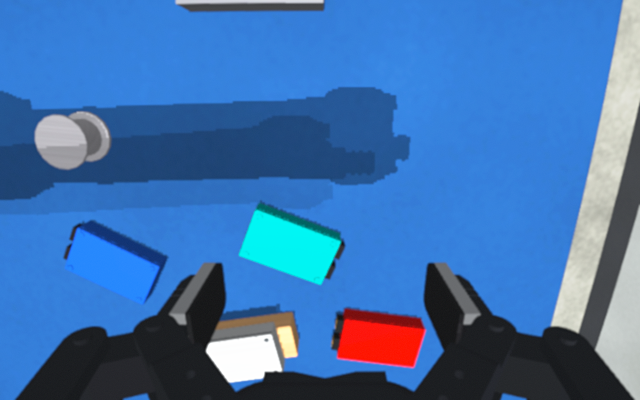

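Module candidates in the scene picture: blue (279,177), blue (189,223), red (229,246), turquoise (281,220), and bare aluminium on wood (239,200). I choose the last. For the pin, there is only the black knob on the stand (395,204). Next I check both in close crops.

```bash
cat > h.py <<'E'
import numpy as np, cv2
from scipy.spatial.transform import Rotation as R
def rot(q): return R.from_quat([q[1],q[2],q[3],q[0]])
def cloud(p,d,box=None):
    h,w=d.shape; u,v=np.meshgrid(np.arange(w),np.arange(h))
    pts=np.stack([u.ravel(),v.ravel()],1).astype(np.float64)
    K=p["mtx"]; dx=(pts[:,0]-K[0,2])/K[0,0]; dy=(pts[:,1]-K[1,2])/K[1,1]
    x,y=dx.copy(),dy.copy()
    for _ in range(10):
        f=1+p["k1"]*(x*x+y*y); x=dx/f; y=dy/f
    z=d.ravel(); P=np.stack([x*z,y*z,z],1)
    W=rot(p["orientation"]).apply(P)+p["xyz"]; W[z==0]=np.nan
    return W.reshape(h,w,3)
def project(p,X):
    c=rot(p["orientation"]).inv().apply(np.atleast_2d(X)-p["xyz"]); s=c[:,:2]/c[:,2:]
    s=s*(1+p["k1"]*(s**2).sum(1,keepdims=True)); return s*p["mtx"][0,0]+p["mtx"][:2,2]
E
python3 - <<'E'
from h import *
from rig import eyes
a=cv2.imread("pics/scene0.png"); b=cv2.imread("pics/side0.png")
cv2.imwrite("pics/c1.png",np.vstack([cv2.resize(a[170:245,210:310],None,fx=4,fy=4,interpolation=2),cv2.resize(a[180:245,350:450],None,fx=4,fy=4,interpolation=2)]))
cv2.imwrite("pics/c2.png",np.hstack([cv2.resize(b[230:310,240:330],None,fx=4,fy=4,interpolation=2),cv2.resize(b[150:230,305:395],None,fx=4,fy=4,interpolation=2)]))
for n,pts in [("scene",[(239,192),(239,215),(232,187),(248,187),(232,208),(250,208),(369,197),(418,197),(419,223),(369,223),(395,203),(397,208)]),("side",[(341,168),(330,175),(278,254),(265,250),(320,248),(266,242),(250,285),(303,297)])]:
    d=np.load(f"pics/{n}0_d.npy"); W=cloud(eyes.camera_params(n),d)
    for u,v in pts: print(n,u,v,W[v,u].round(4))
E
```

```text
scene 239 192 [ 0.5322 -0.2245  0.0517]
scene 239 215 [ 0.6149 -0.2127  0.0333]
scene 232 187 [ 0.511  -0.2494  0.0541]
scene 248 187 [ 0.5131 -0.1998  0.0558]
scene 232 208 [ 0.6013 -0.2334  0.0479]
scene 250 208 [ 0.5449 -0.1955 -0.0007]
scene 369 197 [0.5377 0.1647 0.0384]
scene 418 197 [ 4.897e-01  3.252e-01 -4.000e-04]
scene 419 223 [0.65   0.2947 0.0377]
scene 369 223 [0.6472 0.1564 0.0347]
scene 395 203 [0.6073 0.2295 0.074 ]
scene 397 208 [0.6346 0.2309 0.0792]
side 341 168 [ 0.5424 -0.2216  0.0491]
side 330 175 [ 0.5707 -0.1898  0.0378]
side 278 254 [0.5955 0.2367 0.0708]
side 265 250 [0.6231 0.2427 0.0819]
side 320 248 [0.5194 0.1539 0.0351]
side 266 242 [0.6277 0.2221 0.0874]
side 250 285 [0.6376 0.309  0.0348]
side 303 297 [0.5185 0.3095 0.0286]
```

View pics/c1.png

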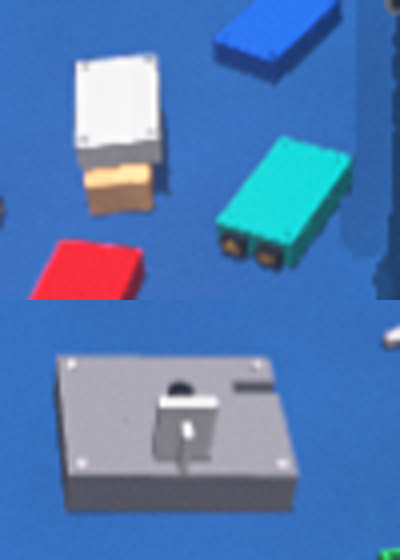

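View pics/c2.png

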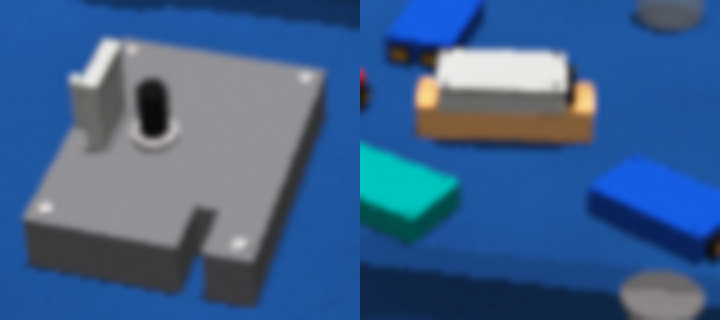

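The crops confirm both choices. The module is bare metal on the wooden block, with its dark sockets on the robot side. The pin has a black knob and stands just before the backstop. The notch is on the +y edge. Next I fit the stand and module poses from both cameras' depth.

```bash
python3 - <<'E'
from h import *
from rig import eyes
def rect(P):
    (c,s,a)=cv2.minAreaRect((P[:,:2]*1000).astype(np.float32)); return np.round(c,1),np.round(s,1),round(a,2)
for n in ["scene","side"]:
    d=np.load(f"pics/{n}0_d.npy"); W=cloud(eyes.camera_params(n),d).reshape(-1,3)
    B=lambda x0,x1,y0,y1,z0,z1: W[(W[:,0]>x0)&(W[:,0]<x1)&(W[:,1]>y0)&(W[:,1]<y1)&(W[:,2]>z0)&(W[:,2]<z1)]
    bench=B(.4,.8,-.3,.4,-.01,.01); print(n,"bench z",np.median(bench[:,2]))
    dk=B(.45,.75,.12,.36,.03,.042); print("deck",len(dk),np.median(dk[:,2]).round(4),rect(dk))
    bs=B(.55,.7,.15,.3,.045,.1); print("bs+pin",len(bs),bs.min(0).round(3),bs.max(0).round(3))
    m=B(.45,.65,-.3,-.15,.046,.07); print("modtop",len(m),np.median(m[:,2]).round(4),rect(m),m.min(0).round(3),m.max(0).round(3))
E
```

```text
scene bench z 0.0005978451463663492
deck 1428 0.0357 (array([586.7, 229.7]), array([162.7, 134.5]), 88.07)
bs+pin 229 [0.595 0.21  0.045] [0.654 0.25  0.088]
modtop 467 0.0539 (array([ 550.6, -223. ]), array([104.5,  61.4]), 9.71) [ 0.494 -0.259  0.046] [ 0.606 -0.185  0.059]
side bench z -0.0011958591974656207
deck 2533 0.0355 (array([582.4, 230.2]), array([165.9, 131.9]), 89.37)
bs+pin 327 [0.589 0.209 0.045] [0.647 0.251 0.087]
modtop 342 0.0514 (array([ 543., -220.]), array([106.7,  65.5]), 11.44) [ 0.486 -0.255  0.046] [ 0.6   -0.181  0.054]
```

```bash
python3 -m inch '{"linear": [[0,40,-20],[0,80,-40],[0,120,-60],[0,160,-80],[0,200,-100]], "dr": [[7,0,0],[14,0,0],[21,0,0],[28,0,0],[35,0,0]]}' 1; python3 -c "
from rig import state
s=state();print(s['joints'].round(3),s['eef_rot'].round(4))"
```

```text
time_s: 0.57
position: [0.557, 0.185, 0.2481]
eef_rot: [0.674, 0.212, 0.675, -0.213]
wrist_force: [0.6, 0.9, 0.1]
opening: 0.0853
[-0.41   0.361  0.041  1.765 -0.017  1.016 -0.973] [ 0.6743  0.2125  0.6746 -0.2126]
```

```bash
python3 -m inch '{"linear": [[0,10,-13],[0,19,-25],[0,19,-25],[0,19,-25],[0,19,-25]], "dr": [[7,0,0],[14,0,0],[21,0,0],[28,0,0],[35,0,0]]}'; python3 -m inch '{"linear": [[0,0,0],[0,0,0],[0,0,0],[0,0,0],[0,0,0]], "dr": [[7,0,0],[14,0,0],[20,0,0],[20,0,0],[20,0,0]]}';python3 - <<'E'
from h import *
from rig import state,eyes
s=state();print(s['joints'].round(3),s['position'].round(4),rot(s['eef_rot']).as_matrix().round(3))
p=eyes.camera_params("wrist"); im,d=eyes.get_image("wrist"); cv2.imwrite("pics/w1.png",im); np.savez("pics/w1.npz",d=d,**p)
W=cloud(p,d)
np.save("pics/w1W.npy",W)
P=W.reshape(-1,3)
dk=P[(P[:,2]>.032)&(P[:,2]<.040)&(P[:,0]>.48)&(P[:,0]<.7)&(P[:,1]>.13)&(P[:,1]<.33)]
print(np.median(dk[:,2]),cv2.minAreaRect((dk[:,:2]*1000).astype(np.float32)))
E
```

```text
time_s: 0.98
position: [0.5482, 0.2137, 0.248]
eef_rot: [0.579, 0.405, 0.58, -0.405]
wrist_force: [-0.5, 0.8, 0.6]
opening: 0.0855
time_s: 1.4
position: [0.5484, 0.2133, 0.248]
eef_rot: [0.502, 0.497, 0.502, -0.498]
wrist_force: [0.4, 0.2, 0.2]
opening: 0.0858
[-0.595  0.363  0.212  1.771 -0.088  1.017 -1.912] [0.5484 0.2133 0.248 ] [[-0.    1.    0.01]
 [-0.    0.01 -1.  ]
 [-1.   -0.    0.  ]]
0.03574913962800888 ((582.7972412109375, 229.51007080078125), (160.90623474121094, 130.4929656982422), 89.77705383300781)
```

View pics/w1.png

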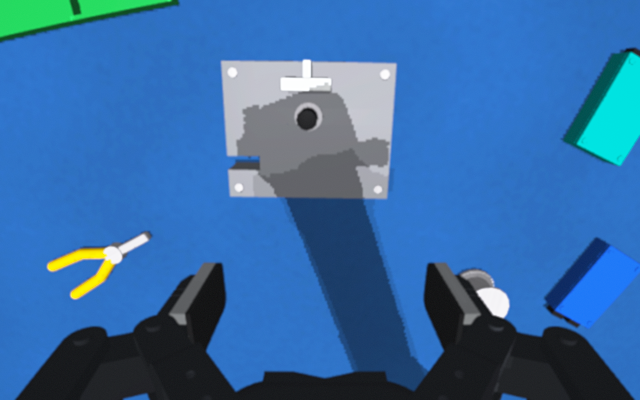

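```bash
python3 - <<'E'
from h import *
im=cv2.imread("pics/w1.png")
cv2.imwrite("pics/c3.png",cv2.resize(im[50:210,210:410],None,fx=4,fy=4,interpolation=cv2.INTER_CUBIC)[:600])
W=np.load("pics/w1W.npy")
P=W.reshape(-1,3)
k=P[(P[:,2]>.069)&(P[:,2]<.078)&(P[:,0]>.57)&(P[:,0]<.62)&(P[:,1]>.2)&(P[:,1]<.26)]
print("knob",len(k),cv2.minEnclosingCircle((k[:,:2]*1000).astype(np.float32)),np.median(k,0), (k.min(0)+k.max(0))/2)
k=P[(P[:,2]>.08)&(P[:,2]<.092)&(P[:,0]>.57)&(P[:,0]<.66)&(P[:,1]>.15)&(P[:,1]<.3)]
print("bstop",len(k),k.min(0),k.max(0),cv2.minAreaRect((k[:,:2]*1000).astype(np.float32)))
# notch: deck mask rows
g=lambda x0,x1,y0,y1,z0,z1:(P[:,2]>z0)&(P[:,2]<z1)&(P[:,0]>x0)&(P[:,0]<x1)&(P[:,1]>y0)&(P[:,1]<y1)
k=P[g(.51,.60,.27,.305,-.01,.028)]
print("notch",len(k),k.min(0),k.max(0))
dk=P[g(.51,.60,.285,.30,.032,.040)]
x=np.sort(dk[:,0]); i=np.argmax(np.diff(x)); print("gap x",x[i],x[i+1])
E
```

```text
knob 328 ((598.7800903320312, 229.4434051513672), 8.684656143188477) [0.59908588 0.22953491 0.07267906] [0.59885652 0.22961435 0.07214921]
bstop 663 [0.62243244 0.20979584 0.08304888] [0.63283408 0.24937545 0.08806892] ((627.657470703125, 229.57119750976562), (39.63866424560547, 10.016336441040039), 89.28797149658203)
notch 248 [ 0.54594134  0.28036718 -0.00240132] [0.55259841 0.30487135 0.02757996]
gap x 0.5466547249564984 0.5603288274416371
```

View pics/c3.png

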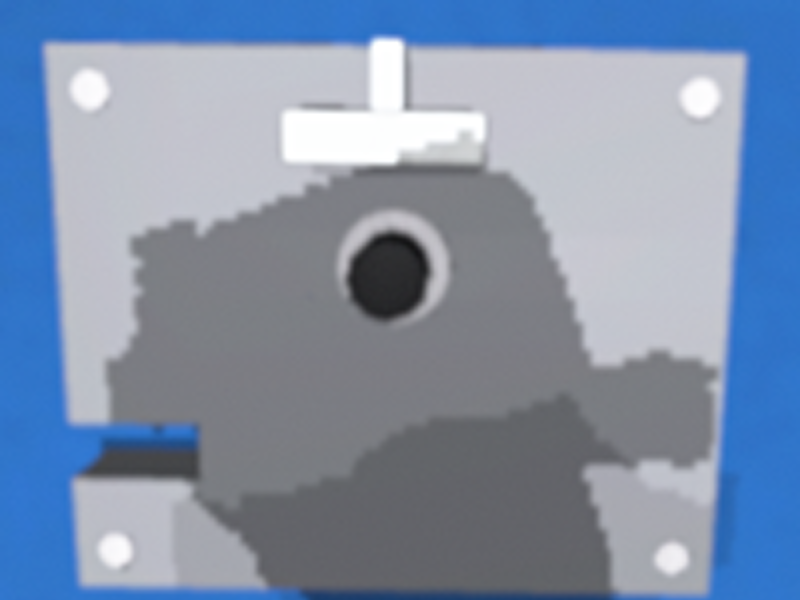

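```bash
python3 -m inch '{"linear": [[30,20,-6],[65,40,-12],[100,50.5,-16],[130,50.5,-16],[130,50.5,-16]], "dr": [[0,0,0],[0,0,0],[0,0,0],[0,0,0],[0,0,0]]}' 0.3;python3 - <<'E'
from h import *
from rig import state,eyes
s=state();print(s['joints'].round(3),s['position'].round(4),rot(s['eef_rot']).as_matrix().round(3),s['opening'])
p=eyes.camera_params("wrist"); im,d=eyes.get_image("wrist"); cv2.imwrite("pics/w2.png",im)
W=cloud(p,d); P=W.reshape(-1,3)
k=P[(P[:,2]>.069)&(P[:,2]<.078)&(P[:,0]>.57)&(P[:,0]<.62)&(P[:,1]>.2)&(P[:,1]<.26)]
if len(k):print("knob",len(k),cv2.minEnclosingCircle((k[:,:2]*1000).astype(np.float32)),np.median(k,0))
E
```

```text
time_s: 1.87
position: [0.5952, 0.228, 0.1114]
eef_rot: [0.501, 0.494, 0.504, -0.502]
wrist_force: [-1.8, 0.1, -0.8]
opening: 0.0554
[-0.553  0.611  0.185  1.733 -0.144  0.823 -1.864] [0.5952 0.228  0.1114] [[-0.011  1.     0.008]
 [-0.005  0.008 -1.   ]
 [-1.    -0.011  0.005]] 0.055409591390600615
knob 888 ((599.2279663085938, 229.2628631591797), 9.016973495483398) [0.59999234 0.22924457 0.07261261]
```

View pics/w2.png

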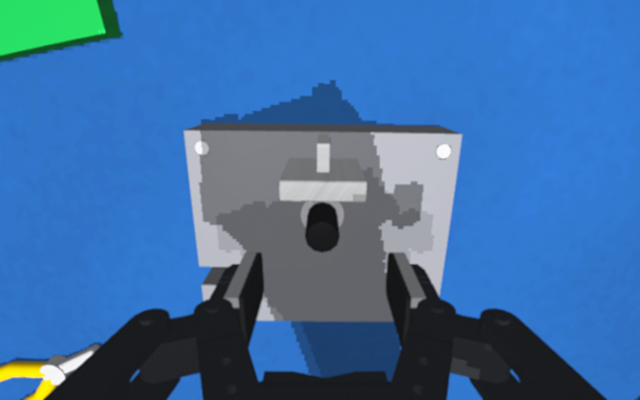

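```bash
python3 -m inch '{"linear": [[20,0,0],[40,0,0],[50,0,0],[50,0,0],[50,0,0]], "dr": [[0,0,0],[0,0,0],[0,0,0],[0,0,0],[0,0,0]]}' ;python3 - <<'E'
from h import *
from rig import state
s=state();print(s['position'].round(4),rot(s['eef_rot']).as_matrix().round(3),s['opening'])
E
```

```text
time_s: 2.33
position: [0.5997, 0.2297, 0.0697]
eef_rot: [0.502, 0.499, 0.501, -0.498]
wrist_force: [-0.5, 0.3, 0.9]
opening: 0.0556
[0.5997 0.2297 0.0697] [[ 0.001  1.     0.007]
 [ 0.001  0.007 -1.   ]
 [-1.     0.001 -0.001]] 0.05557198971588217
```

```bash
python3 -m inch '{"linear": [[7,0,0],[7,0,0],[7,0,0],[7,0,0],[7,0,0]], "dr": [[0,0,0],[0,0,0],[0,0,0],[0,0,0],[0,0,0]]}' -0.9 40 ;python3 -m inch '{"linear": [[0,0,0],[0,0,0],[-10,0,0],[-25,0,0],[-42,0,0]], "dr": [[0,0,0],[0,0,0],[0,0,0],[0,0,0],[0,0,0]]}' ;python3 - <<'E'
from h import *
from rig import state,eyes
s=state();print(s['position'].round(4),rot(s['eef_rot']).as_matrix().round(3),s['opening'],s['joints'].round(3))
im,d=eyes.get_image("side"); cv2.imwrite("pics/s3.png",cv2.resize(im[190:320,230:350],None,fx=4,fy=4,interpolation=2))
E
```

```text
time_s: 2.75
position: [0.5995, 0.2297, 0.0621]
eef_rot: [0.502, 0.499, 0.501, -0.498]
wrist_force: [0.1, -0.5, 2.7]
opening: 0.0167
time_s: 3.17
position: [0.5983, 0.2291, 0.1031]
eef_rot: [0.501, 0.498, 0.502, -0.499]
wrist_force: [-0.2, -0.1, -0.4]
opening: 0.0167
[0.5983 0.2291 0.1031] [[-0.002  1.     0.006]
 [-0.001  0.006 -1.   ]
 [-1.    -0.002  0.001]] 0.01671792056034679 [-0.552  0.623  0.184  1.735 -0.149  0.8   -1.862]
```

View pics/s3.png

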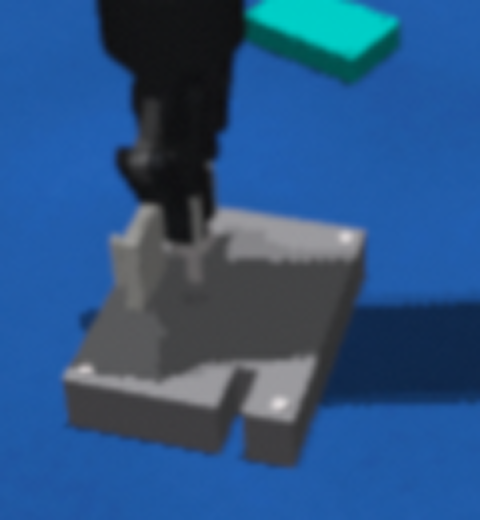

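```bash
python3 -m inch '{"linear": [[0,-20,-25],[0,-35,-45],[0,-45,-58],[0,-45,-58],[0,-45,-58]], "dr": [[0,0,0],[0,0,0],[0,0,0],[0,0,0],[0,0,0]]}' ;python3 -m inch '{"linear": [[0,0,0],[0,0,0],[0,0,0],[5,0,0],[10,0,0]], "dr": [[0,0,0],[0,0,0],[0,0,0],[0,0,0],[0,0,0]]}' ;python3 - <<'E'
from h import *
from rig import state,eyes
s=state();print(s['position'].round(4),rot(s['eef_rot']).as_matrix().round(3),s['opening'],s['joints'].round(3))
im,d=eyes.get_image("side"); cv2.imwrite("pics/s4.png",cv2.resize(im[200:320,230:350],None,fx=4,fy=4,interpolation=2))
im,d=eyes.get_image("wrist"); cv2.imwrite("pics/w4.png",im)
E
```

```text
time_s: 3.63
position: [0.553, 0.2882, 0.1033]
eef_rot: [0.502, 0.498, 0.502, -0.498]
wrist_force: [0.9, -0.2, 0.2]
opening: 0.017
time_s: 4.05
position: [0.5543, 0.2867, 0.0931]
eef_rot: [0.501, 0.499, 0.501, -0.499]
wrist_force: [0.2, 0.3, 0.1]
opening: 0.0166
[0.5543 0.2867 0.0931] [[ 0.001  1.     0.005]
 [ 0.     0.005 -1.   ]
 [-1.     0.001 -0.   ]] 0.01655675027911137 [-0.663  0.613  0.178  1.784 -0.148  0.758 -1.975]
```

View pics/s4.png

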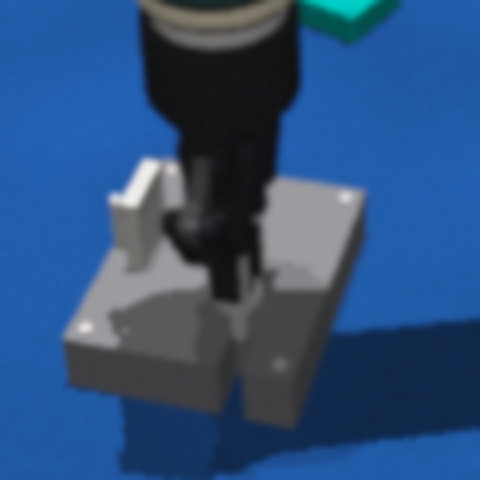

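View pics/w4.png

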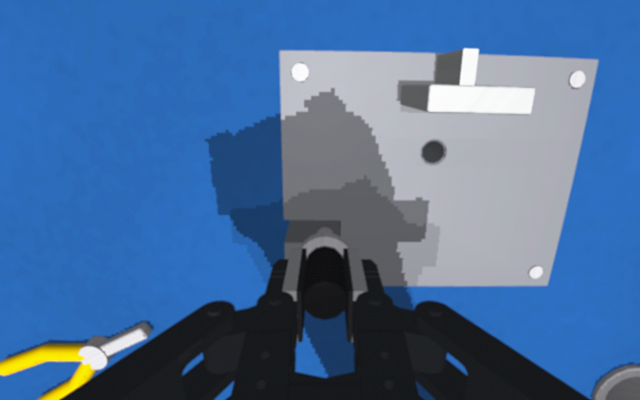

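Side view: the pin's shank sits just above the notch mouth (238,330 in the crop). Wrist view: the bore is empty at (433,152). Lowering gently.

```bash
python3 -m inch '{"linear": [[3,0,0],[6,0,0],[9,0,0],[12,0,0],[12,0,0]], "dr": [[0,0,0],[0,0,0],[0,0,0],[0,0,0],[0,0,0]]}'
```

```text
time_s: 4.57
position: [0.5532, 0.2871, 0.0805]
eef_rot: [0.501, 0.498, 0.502, -0.499]
wrist_force: [-0.2, 0.0, -0.3]
opening: 0.0165
```

```bash
python3 -m inch '{"linear": [[6,0,0],[11,0,0],[15,0,0],[18,0,0],[18.5,0,0]], "dr": [[0,0,0],[0,0,0],[0,0,0],[0,0,0],[0,0,0]]}'; python3 -m inch '{"linear": [[0.5,0,0],[0.5,0,0],[0.5,0,0],[0.5,0,0],[0.5,0,0]], "dr": [[0,0,0],[0,0,0],[0,0,0],[0,0,0],[0,0,0]]}' -0.35
```

```text
time_s: 4.98
position: [0.5534, 0.2871, 0.0621]
eef_rot: [0.501, 0.498, 0.502, -0.499]
wrist_force: [-0.0, 0.6, -0.7]
opening: 0.0164
time_s: 5.4
position: [0.5538, 0.2873, 0.0625]
eef_rot: [0.502, 0.499, 0.502, -0.498]
wrist_force: [0.4, 0.6, 0.2]
opening: 0.0276
```

```bash
python3 - <<'E'
from h import *
from rig import state,eyes
im,d=eyes.get_image("side"); cv2.imwrite("pics/s5.png",cv2.resize(im[200:320,230:350],None,fx=4,fy=4,interpolation=2))
im,d=eyes.get_image("wrist"); cv2.imwrite("pics/w5.png",im)
E
```

```text
(no output)
```

View pics/s5.png

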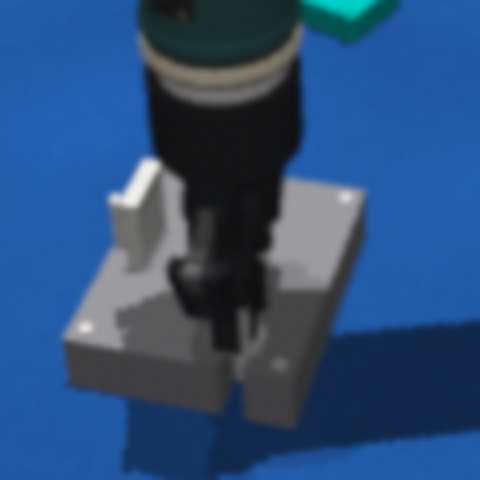

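View pics/w5.png

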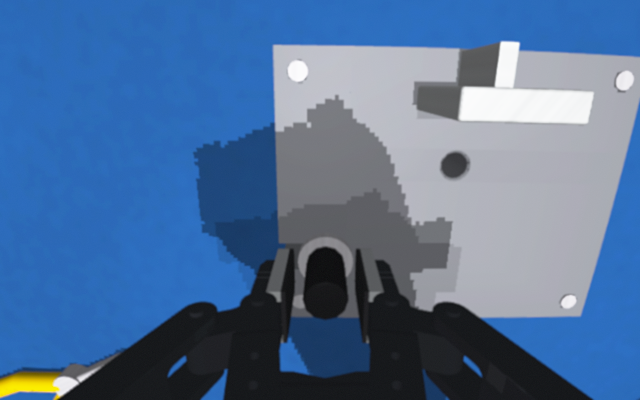

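The pin is seated, with its collar on the deck and the pads clear of the knob. Raising.

```bash
python3 -m inch '{"linear": [[-10,0,0],[-35,0,0],[-75,0,0],[-115,0,0],[-155,0,0]], "dr": [[0,0,0],[0,0,0],[0,0,0],[0,0,0],[0,0,0]]}' - ; python3 - <<'E'
from h import *
from rig import state,eyes
s=state();print(s['position'],s['joints'].round(3))
p=eyes.camera_params("wrist"); im,d=eyes.get_image("wrist"); cv2.imwrite("pics/w6.png",im)
P=cloud(p,d).reshape(-1,3)
k=P[(P[:,2]>.069)&(P[:,2]<.078)&(P[:,0]>.53)&(P[:,0]<.58)&(P[:,1]>.26)&(P[:,1]<.31)]
print("knob",len(k),cv2.minEnclosingCircle((k[:,:2]*1000).astype(np.float32)),np.median(k,0))
E
```

```text
time_s: 5.92
position: [0.5534, 0.287, 0.2196]
eef_rot: [0.502, 0.498, 0.501, -0.499]
wrist_force: [1.4, 1.3, -0.1]
opening: 0.0279
[0.5533866  0.28696376 0.21962328] [-0.69   0.452  0.21   1.71  -0.109  0.991 -2.005]
knob 362 ((553.3209838867188, 287.05810546875), 8.910507202148438) [0.55365151 0.2873843  0.07255642]
```

View pics/w6.png

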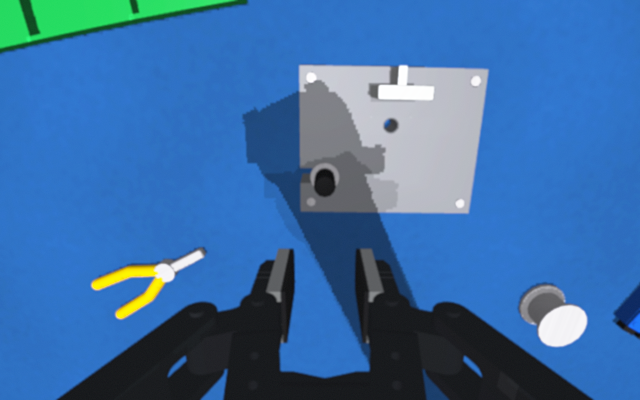

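```bash
cat > kin.py <<'E'
import numpy as np
from scipy.spatial.transform import Rotation as R
import itertools
from scipy.optimize import least_squares
S=[([-0.04296823,0.46838498,-0.01158608,1.60365998,0.00601491,1.07139218,-0.05627096],[.649456,-.000102,.247318]),
([-0.41,0.361,0.041,1.765,-0.017,1.016,-0.973],[.557,.185,.2481]),
([-0.595,0.363,0.212,1.771,-0.088,1.017,-1.912],[.5484,.2133,.248]),
([-0.553,0.611,0.185,1.733,-0.144,0.823,-1.864],[.5952,.228,.1114]),
([-0.552,0.623,0.184,1.735,-0.149,0.8,-1.862],[.5983,.2291,.1031]),
([-0.663,0.613,0.178,1.784,-0.148,0.758,-1.975],[.5543,.2867,.0931]),
([-0.69,0.452,0.21,1.71,-0.109,0.991,-2.005],[.5533866,.28696376,.21962328])]
def fk(q,sg,L):
    r=R.identity(); p=np.array([0,0,0.])
    z=lambda a:R.from_rotvec([0,0,a]); y=lambda a:R.from_rotvec([0,a,0])
    h,L1,L2,L3,a,b=L
    r=z(sg[0]*q[0])*y(q[1]); p=p+[0,0,h]
    r=r*z(sg[1]*q[2]); p=p+r.apply([a,0,L1]); r=r*y(q[3]); 
    p=p+r.apply([-a,0,0]); r=r*z(sg[2]*q[4]); p=p+r.apply([0,0,L2]); r=r*y(q[5]); r=r*z(sg[3]*q[6]); p=p+r.apply([b,0,0])*0
    # b: offset before wrist
    p=p+r.apply([0,0,L3]); return p,r
if __name__=="__main__":
  for sg in itertools.product([1,-1],repeat=4):
    f=lambda L:np.ravel([fk(q,sg,L)[0]-np.array(t) for q,t in S])
    o=least_squares(f,[.35,.45,.5,.3,0,0]); 
    print(sg,np.sqrt(np.mean(o.fun**2)).round(5),o.x.round(4), end=' ')
    q=S[-1][0]; print(fk(q,sg,o.x)[1].as_matrix().round(2).tolist())
E
python3 kin.py
```

```text
(1, 1, 1, 1) 0.18789 [-3.04079e+01 -1.56040e+00  1.45270e+00 -3.28323e+01 -3.01000e-02
  0.00000e+00] [[-0.01, -1.0, 0.0], [-1.0, 0.01, 0.0], [-0.0, -0.0, -1.0]]
(1, 1, 1, -1) 0.18789 [-3.04079e+01 -1.56040e+00  1.45270e+00 -3.28323e+01 -3.01000e-02
  0.00000e+00] [[0.77, 0.64, 0.0], [0.64, -0.77, 0.0], [0.0, -0.0, -1.0]]
(1, 1, -1, 1) 0.08511 [ 2.5882  1.1167  1.2617  2.4286 -0.721   0.    ] [[-0.12, -0.99, 0.09], [-0.98, 0.13, 0.16], [-0.17, -0.07, -0.98]]
(1, 1, -1, -1) 0.08511 [ 2.5882  1.1167  1.2617  2.4286 -0.721   0.    ] [[0.83, 0.55, 0.09], [0.53, -0.83, 0.16], [0.16, -0.09, -0.98]]
(1, -1, 1, 1) 0.10305 [-2.6904  1.2866  1.6697 -3.1388 -1.0918  0.    ] [[-0.36, -0.92, -0.14], [-0.92, 0.38, -0.12], [0.16, 0.09, -0.98]]
(1, -1, 1, -1) 0.10305 [-2.6904  1.2866  1.6697 -3.1388 -1.0918  0.    ] [[0.94, 0.32, -0.14], [0.3, -0.95, -0.12], [-0.17, 0.07, -0.98]]
(1, -1, -1, 1) 0.24607 [30.5971  4.5589  1.3971 32.9456 -1.927   0.    ] [[-0.48, -0.88, -0.0], [-0.88, 0.48, -0.0], [0.0, 0.0, -1.0]]
(1, -1, -1, -1) 0.24607 [30.5971  4.5589  1.3971 32.9456 -1.927   0.    ] [[0.98, 0.2, -
[... 423 characters left out ...]
12], [-0.17, -0.07, -0.98]]
(-1, 1, -1, -1) 0.02368 [-1.0304  0.5608  0.5506 -1.0908 -0.0749  0.    ] [[-0.36, 0.92, -0.14], [0.92, 0.38, 0.12], [0.16, -0.09, -0.98]]
(-1, -1, 1, 1) 0.01014 [0.18   0.5072 0.4586 0.1732 0.014  0.    ] [[0.83, -0.55, 0.09], [-0.53, -0.83, -0.16], [0.16, 0.09, -0.98]]
(-1, -1, 1, -1) 0.01014 [0.18   0.5072 0.4586 0.1732 0.014  0.    ] [[-0.12, 0.99, 0.09], [0.98, 0.13, -0.16], [-0.17, 0.07, -0.98]]
(-1, -1, -1, 1) 0.01597 [-1.6427  0.3269  0.4737 -1.8037  0.06    0.    ] [[0.77, -0.64, 0.0], [-0.64, -0.77, -0.0], [0.0, 0.0, -1.0]]
(-1, -1, -1, -1) 0.01597 [-1.6427  0.3269  0.4737 -1.8037  0.06    0.    ] [[-0.01, 1.0, 0.0], [1.0, 0.01, -0.0], [-0.0, 0.0, -1.0]]
```

```bash
cat > kin2.py <<'E'
from kin import *
z=lambda a:R.from_rotvec([0,0,a]); y=lambda a:R.from_rotvec([0,a,0])
def fk2(q,L):
    h,l1,l2,l3=L[0],L[1:4],L[4:7],L[7:10]
    r=z(-q[0])*y(q[1])*z(-q[2]); p=np.array([0,0,h])+r.apply(l1)
    r=r*y(q[3])*z(-q[4]); p=p+r.apply(l2); r=r*y(q[5]); p=p+r.apply(l3); r=r*z(-q[6]); return p,r
L0=np.array([.365,0,0,.42,0,0,.42,0,0,.3])
f=lambda L:np.r_[np.ravel([fk2(q,L)[0]-np.array(t) for q,t in S]),(L-L0)*.003]
o=least_squares(f,L0); L=o.x
if __name__=="__main__":
    print(L.round(3), np.abs(o.fun[:21]).max(), fk2(S[-1][0],L)[1].as_matrix().round(2).tolist())
E
python3 kin2.py
```

```text
[ 0.324  0.002 -0.04   0.516 -0.015  0.004  0.473  0.006  0.004  0.323] 0.0021977763776898085 [[-0.01, 1.0, 0.0], [1.0, 0.01, -0.0], [-0.0, 0.0, -1.0]]
```

```bash
cat > ik.py <<'E'
from kin2 import *
lo=np.array([-2.53,-.31,-1.57,.28,-1.29,.15,-2.92]); hi=np.array([2.53,2.02,1.55,2.44,4.43,1.84,2.92])
def toolR(tx,tz):
    tx=np.array(tx)/np.linalg.norm(tx); tz=np.array(tz)/np.linalg.norm(tz); return np.stack([tx,np.cross(tz,tx),tz],1)
def fkt(q):
    p,r=fk2(q,L); M=r.as_matrix(); return p,np.stack([M[:,2],M[:,1],-M[:,0]],1)
def ik(P,T,n=30,seed=0,q0=None):
    rng=np.random.default_rng(seed); sols=[]
    def f(q):
        p,M=fkt(q); return np.r_[(p-P)*5,R.from_matrix(M.T@T).as_rotvec()]
    for i in range(n):
        s=lo+.05+(hi-lo-.1)*rng.random(7) if q0 is None or i else q0
        o=least_squares(f,np.clip(s,lo+.03,hi-.03),bounds=(lo+.02,hi-.02),max_nfev=60)
        if np.linalg.norm(o.fun)<2e-3: sols.append(o.x)
    return sols
def tilt(az,s,flip):
    a=np.radians(az); s=np.radians(s)
    fwd=np.array([np.cos(a),np.sin(a),0]); tz=np.array([-np.sin(a),np.cos(a),0])*flip
    return toolR(fwd*np.sin(s)+np.array([0,0,-np.cos(s)]),tz)
E
python3 - <<'E'
from ik import *
c=np.array([.546,-.2215,.045])
for s in (15,30,40,45,50):
  for fl in (1,-1):
    so=ik(c,tilt(10,s,fl)); print("pick",s,fl,len(so),[x.round(2).tolist() for x in so[:3]])
g=np.array([.6105,.2297,.036+.065])
for s in (-50,-45,-40,-30,40,45,50,60):
  for fl in (1,-1):
    so=ik(g,tilt(-.4,s,fl)); print("place",s,fl,len(so),[x.round(2).tolist() for x in so[:3]])
E
```

```text
pick 15 1 9 [[0.83, 0.6, -0.51, 2.05, 0.4, 0.35, 1.81], [1.09, 0.72, -0.87, 2.04, 0.87, 0.51, 1.42], [0.15, 0.59, 0.3, 2.06, -0.85, 0.41, 2.9]]
pick 15 -1 13 [[1.4, 1.24, -1.47, 2.02, 1.43, 1.1, -2.01], [0.49, 0.56, -0.1, 2.06, -0.28, 0.32, -0.73], [1.15, 0.77, -0.95, 2.04, 0.96, 0.56, -1.79]]
pick 30 1 8 [[1.56, 1.36, -1.51, 2.16, 1.68, 0.93, 1.06], [1.21, 0.72, -0.86, 2.17, 1.34, 0.17, 1.05], [-0.42, 1.41, 1.33, 2.18, 4.21, 1.48, -2.7]]
pick 30 -1 8 [[1.44, 0.96, -1.19, 2.17, 1.53, 0.49, -2.15], [1.25, 0.75, -0.9, 2.17, 1.38, 0.2, -2.12], [1.56, 1.35, -1.5, 2.16, 1.67, 0.92, -2.08]]
pick 40 1 13 [[1.39, 0.86, -1.0, 2.23, 2.32, 0.19, 0.22], [0.94, 0.63, -0.48, 2.25, 3.92, 0.28, -1.59], [1.16, 0.7, -0.74, 2.24, 3.46, 0.17, -1.06]]
pick 40 -1 12 [[1.41, 0.88, -1.03, 2.23, 2.22, 0.22, -2.8], [1.5, 0.99, -1.15, 2.23, 2.01, 0.32, -2.53], [1.43, 0.9, -1.05, 2.23, 2.17, 0.24, -2.74]]
pick 45 1 16 [[1.63, 1.22, -1.29, 2.26, 2.07, 0.47, 0.73], [1.42, 0.89, -1.0, 2.26, 2.82, 0.23, -0.23], [0.71, 0.64, -0.17, 2.28, 4.01, 0.56, -1.72]]
pick 45 -1 11 [[1.7, 1.46, -1.45, 2.26, 1.97, 0.7, -2.16], 
[... 1838 characters left out ...]
 0.4, -0.1], [-0.8, 0.56, 0.21, 2.19, 2.17, 0.42, 1.95], [-1.27, 0.75, 0.77, 2.19, 2.95, 0.24, 0.96]]
place 50 1 12 [[-0.61, 0.58, -0.05, 2.22, 2.21, 0.65, -1.19], [-0.73, 0.58, 0.09, 2.22, 2.25, 0.59, -1.27], [0.37, 1.12, -1.31, 2.22, 2.21, 1.4, -0.46]]
place 50 -1 8 [[-1.36, 0.86, 0.85, 2.23, 3.0, 0.36, 0.8], [0.39, 1.18, -1.36, 2.22, 2.23, 1.45, 2.73], [-1.53, 1.17, 1.13, 2.24, 3.64, 0.48, -0.06]]
place 60 1 17 [[0.39, 1.41, -1.4, 2.26, 2.55, 1.7, -0.35], [-1.65, 1.53, 1.23, 2.29, 3.45, 0.64, 2.9], [-1.01, 0.73, 0.35, 2.27, 2.42, 0.77, -1.65]]
place 60 -1 9 [[-0.9, 0.7, 0.22, 2.27, 2.38, 0.82, 1.59], [-1.38, 0.96, 0.79, 2.27, 2.69, 0.59, 0.97], [0.02, 0.85, -0.84, 2.27, 2.33, 1.28, 2.21]]
```

```bash
cat > sim.py <<'E'
from ik import *
vmax=.7*np.array([2.57,2.57,3.14,3.14,3.14,3.14,3.14])/12
def step(q,P,T,reg=.02):
    def f(x):
        p,M=fkt(x); return np.r_[(p-P)*5,R.from_matrix(M.T@T).as_rotvec(),reg*(x-q)]
    o=least_squares(f,q,bounds=(np.maximum(lo,q-vmax)-1e-9,np.minimum(hi,q+vmax)+1e-9))
    p,M=fkt(o.x); return o.x,np.linalg.norm(p-P)*1000,np.degrees(R.from_matrix(M.T@T).magnitude())
def run(q,way,show=6):
    p,M=fkt(q); P=p;T=M
    for (Pt,Tt) in way:
        rv=R.from_matrix(T.T@Tt).as_rotvec(); d=Pt-P
        n=int(max(np.ceil(np.degrees(np.linalg.norm(rv))/7),np.ceil(np.linalg.norm(d)/.04),1))
        for k in range(1,n+1):
            q,e,a=step(q,P+d*k/n,T@R.from_rotvec(rv*k/n).as_matrix())
            if e>3 or a>2: print("   lag",k,n,round(e,1),round(a,1),q.round(2).tolist())
        P,T=Pt,Tt; print("way",n,q.round(2).tolist(),round(e,1),round(a,1))
    return q
E
python3 - <<'E'
from sim import *
q=np.array([-0.69,0.452,0.21,1.71,-0.109,0.991,-2.005])
A=np.array
p,M=fkt(q)
w=[(A([.58,0,.26]),tilt(0,0,1)),(A([.45,-.24,.25]),tilt(10,0,1)),(A([.45,-.24,.20]),tilt(10,45,1)),(A([.55,-.22,.045]),tilt(10,45,1)),(A([.5,-.22,.2]),tilt(10,45,1)),(A([.5,0,.25]),tilt(0,45,1)),(A([.5,0,.25]),tilt(0,45,-1)),(A([.57,.23,.25]),tilt(0,45,-1)),(A([.61,.23,.1]),tilt(0,45,-1))]
# unspin first explicitly in correct direction
rv=np.radians(-90)
w=[(A([.58,.12,.24]),M@R.from_rotvec([-np.radians(95),0,0]).as_matrix())]+w
run(q,w)
E
```

```text
way 14 [-0.21, 0.37, -0.06, 1.76, 0.03, 1.01, -0.19] 0.0 0.0
way 13 [0.17, 0.34, -0.28, 1.77, 0.11, 1.05, 1.42] 0.0 0.0
way 7 [0.57, 0.22, -0.16, 1.95, 0.04, 0.98, 2.13] 0.0 0.0
   lag 5 7 2.7 3.1 [1.05, 0.13, -0.45, 2.27, -0.69, 0.46, 2.91]
   lag 6 7 7.2 8.2 [1.2, 0.15, -0.62, 2.29, -0.71, 0.41, 2.92]
   lag 7 7 12.3 13.2 [1.35, 0.19, -0.78, 2.3, -0.72, 0.35, 2.92]
way 7 [1.35, 0.19, -0.78, 2.3, -0.72, 0.35, 2.92] 12.3 13.2
   lag 1 5 7.5 10.5 [1.49, 0.34, -0.97, 2.32, -0.64, 0.22, 2.92]
   lag 2 5 11.3 7.8 [1.55, 0.49, -1.04, 2.31, -0.54, 0.15, 2.92]
   lag 3 5 11.0 8.8 [1.5, 0.64, -1.0, 2.25, -0.44, 0.15, 2.92]
   lag 4 5 12.1 10.8 [1.45, 0.75, -0.95, 2.19, -0.38, 0.15, 2.92]
   lag 5 5 13.5 12.7 [1.36, 0.82, -0.88, 2.13, -0.36, 0.15, 2.92]
way 5 [1.36, 0.82, -0.88, 2.13, -0.36, 0.15, 2.92] 13.5 12.7
   lag 1 5 12.2 11.0 [1.41, 0.74, -0.93, 2.18, -0.4, 0.15, 2.92]
   lag 2 5 10.5 9.2 [1.46, 0.67, -0.99, 2.22, -0.44, 0.15, 2.92]
   lag 3 5 8.4 7.2 [1.54, 0.6, -1.07, 2.26, -0.48, 0.15, 2.92]
   lag 4 5 6.0 4.9 [1.64, 0.54, -1.17, 2.29, -0.52, 0.15, 2.92]
   lag 5 5 3.2 2.5 [1.76, 0
[... 2524 characters left out ...]
, -0.31, -1.57, 2.4, -1.29, 0.15, -0.65]
   lag 4 7 20.2 6.2 [1.3, -0.31, -1.57, 2.37, -1.14, 0.15, -0.83]
   lag 5 7 32.6 7.0 [1.25, -0.31, -1.57, 2.35, -0.99, 0.15, -1.01]
   lag 6 7 46.5 7.7 [1.21, -0.31, -1.57, 2.33, -0.84, 0.15, -1.2]
   lag 7 7 61.7 8.4 [1.16, -0.31, -1.57, 2.31, -0.69, 0.15, -1.38]
way 7 [1.16, -0.31, -1.57, 2.31, -0.69, 0.15, -1.38] 61.7 8.4
   lag 1 4 95.5 7.7 [1.15, -0.31, -1.57, 2.32, -0.52, 0.15, -1.56]
   lag 2 4 128.5 8.7 [1.16, -0.31, -1.57, 2.35, -0.7, 0.15, -1.38]
   lag 3 4 162.0 9.6 [1.17, -0.31, -1.57, 2.37, -0.88, 0.15, -1.2]
   lag 4 4 196.1 10.4 [1.17, -0.31, -1.57, 2.4, -1.06, 0.15, -1.01]
way 4 [1.17, -0.31, -1.57, 2.4, -1.06, 0.15, -1.01] 196.1 10.4
```

```bash
cat >> sim.py <<'E'
def cone(az0,fl,phi,s):
    # tool-down with jaws for az0, tilted by s deg towards azimuth phi
    d=np.array([np.cos(np.radians(phi)),np.sin(np.radians(phi)),0]); ax=np.cross([0,0,-1],d)
    return R.from_rotvec(ax*np.radians(s)).as_matrix()@tilt(az0,0,fl)
E
python3 - <<'E'
from sim import *
A=np.array
for sgn in (1,-1):
  q=np.array([-0.69,0.452,0.21,1.71,-0.109,0.991,-2.005])
  p,M=fkt(q)
  print("SIDE",sgn)
  w=[(A([.58,.12,.24]),M@R.from_rotvec([-np.radians(95),0,0]).as_matrix()),(A([.56,0,.26]),tilt(0,0,1)),
   (A([.52,-.1,.25]),cone(5,1,90*sgn,35)),(A([.50,-.2,.25]),cone(10,1,50*sgn,40)),(A([.49,-.235,.20]),tilt(10,45,1)),(A([.55,-.22,.047]),tilt(10,45,1)),(A([.5,-.22,.2]),tilt(10,45,1)),(A([.5,0,.25]),tilt(0,45,1)),(A([.5,0,.25]),tilt(0,45,-1)),(A([.57,.23,.25]),tilt(0,45,-1)),(A([.61,.23,.1]),tilt(0,45,-1))]
  run(q,w)
E
```

```text
SIDE 1
way 14 [-0.21, 0.37, -0.06, 1.76, 0.03, 1.01, -0.19] 0.0 0.0
way 13 [0.17, 0.3, -0.27, 1.82, 0.09, 1.03, 1.43] 0.0 0.0
way 6 [0.69, 0.44, -0.33, 1.81, -0.46, 1.2, 2.26] 0.0 0.0
way 4 [0.99, 0.33, -0.36, 2.02, -0.75, 0.94, 2.9] 0.0 0.0
   lag 2 5 2.2 2.3 [1.29, 0.31, -0.71, 2.13, -0.72, 0.66, 2.92]
   lag 3 5 3.7 3.5 [1.44, 0.32, -0.89, 2.19, -0.69, 0.52, 2.92]
   lag 4 5 5.2 4.1 [1.59, 0.37, -1.07, 2.25, -0.64, 0.35, 2.92]
   lag 5 5 4.5 3.2 [1.74, 0.46, -1.25, 2.32, -0.55, 0.17, 2.92]
way 5 [1.74, 0.46, -1.25, 2.32, -0.55, 0.17, 2.92] 4.5 3.2
   lag 1 5 5.2 4.2 [1.69, 0.56, -1.19, 2.3, -0.48, 0.15, 2.92]
   lag 2 5 7.8 6.6 [1.58, 0.62, -1.08, 2.26, -0.45, 0.15, 2.92]
   lag 3 5 10.0 8.8 [1.49, 0.68, -1.0, 2.22, -0.43, 0.15, 2.92]
   lag 4 5 11.9 10.8 [1.42, 0.75, -0.94, 2.18, -0.39, 0.15, 2.92]
   lag 5 5 13.5 12.6 [1.37, 0.82, -0.89, 2.14, -0.36, 0.15, 2.92]
way 5 [1.37, 0.82, -0.89, 2.14, -0.36, 0.15, 2.92] 13.5 12.6
   lag 1 5 12.1 10.9 [1.41, 0.74, -0.93, 2.18, -0.4, 0.15, 2.92]
   lag 2 5 10.4 9.1 [1.47, 0.67, -0.99, 2.22, -0.44, 0.15, 2.92]
   lag 3 5 8.4 7.1 [1.54, 0.6
[... 6812 characters left out ...]
1, -2.92]
   lag 2 7 4.7 4.7 [-1.03, -0.04, 0.75, 2.4, 1.17, 0.2, -2.92]
   lag 3 7 4.7 5.1 [-1.18, 0.02, 0.83, 2.36, 1.1, 0.21, -2.92]
   lag 4 7 4.6 5.0 [-1.33, 0.1, 0.94, 2.32, 1.01, 0.2, -2.92]
   lag 5 7 4.4 3.9 [-1.48, 0.21, 1.06, 2.29, 0.92, 0.16, -2.92]
   lag 6 7 2.7 2.3 [-1.6, 0.32, 1.13, 2.26, 0.8, 0.15, -2.92]
way 7 [-1.59, 0.38, 1.09, 2.21, 0.74, 0.15, -2.92] 1.7 1.5
   lag 1 4 5.1 4.4 [-1.44, 0.44, 0.94, 2.18, 0.72, 0.15, -2.92]
   lag 2 4 7.6 7.1 [-1.3, 0.49, 0.81, 2.15, 0.71, 0.15, -2.92]
   lag 3 4 10.1 9.6 [-1.21, 0.56, 0.71, 2.11, 0.7, 0.15, -2.92]
   lag 4 4 12.2 11.9 [-1.14, 0.63, 0.65, 2.07, 0.68, 0.15, -2.92]
way 4 [-1.14, 0.63, 0.65, 2.07, 0.68, 0.15, -2.92] 12.2 11.9
```

```bash
cat >> sim.py <<'E'
def runq(q,way,reg=.02):
    p,M=fkt(q); P=p;T=M; out=[];tot=0
    for (Pt,Tt) in way:
        rv=R.from_matrix(T.T@Tt).as_rotvec(); d=Pt-P; em=am=0
        n=int(max(np.ceil(np.degrees(np.linalg.norm(rv))/6),np.ceil(np.linalg.norm(d)/.035),1))
        for k in range(1,n+1):
            q,e,a=step(q,P+d*k/n,T@R.from_rotvec(rv*k/n).as_matrix(),reg); em=max(em,e);am=max(am,a)
        tot+=n; P,T=Pt,Tt; out.append((n,round(em,1),round(am,1),round(e,1),round(a,1),q.round(2).tolist()))
    return q,out,tot
E
cat > t.py <<'E'
from sim import *
A=np.array
q0=np.array([-0.69,0.452,0.21,1.71,-0.109,0.991,-2.005]); p,M=fkt(q0)
q1,_,_=runq(q0,[(A([.58,.12,.26]),M@R.from_rotvec([-np.radians(95),0,0]).as_matrix()),(A([.56,0,.28]),tilt(0,0,1))])
for s1 in (50,65,80):
 for h in (.25,.35):
  for x in (.5,.6):
    w=[(A([x,-.2,h]),cone(0,1,-90,s1)),(A([x,-.25,h]),cone(5,1,-45,s1)),(A([x,-.25,h]),cone(10,1,10,s1)),(A([.50,-.23,.15]),tilt(10,50,1)),(A([.55,-.22,.047]),tilt(10,48,1))]
    q,o,t=runq(q1,w); print(s1,h,x,t,[y[1:5] for y in o],o[-1][5])
E
python3 t.py
```

```text
50 0.25 0.5 30 [(np.float64(0.0), np.float64(0.0), np.float64(0.0), np.float64(0.0)), (np.float64(1.4), np.float64(1.1), np.float64(1.4), np.float64(1.1)), (np.float64(28.0), np.float64(19.7), np.float64(28.0), np.float64(19.7)), (np.float64(23.9), np.float64(14.9), np.float64(3.3), np.float64(3.4)), (np.float64(0.0), np.float64(0.0), np.float64(0.0), np.float64(0.0))] [1.25, 0.79, -0.78, 2.28, 3.57, 0.33, -1.05]
50 0.25 0.6 32 [(np.float64(0.0), np.float64(0.0), np.float64(0.0), np.float64(0.0)), (np.float64(0.7), np.float64(0.6), np.float64(0.7), np.float64(0.6)), (np.float64(19.6), np.float64(17.0), np.float64(19.6), np.float64(17.0)), (np.float64(18.4), np.float64(14.5), np.float64(0.9), np.float64(0.5)), (np.float64(0.0), np.float64(0.0), np.float64(0.0), np.float64(0.0))] [1.21, 0.77, -0.74, 2.28, 3.63, 0.35, -1.13]
50 0.35 0.5 33 [(np.float64(0.0), np.float64(0.0), np.float64(0.0), np.float64(0.0)), (np.float64(0.0), np.float64(0.0), np.float64(0.0), np.float64(0.0)), (np.float64(9.0), np.float64(10.7), np.float64(8.8), np.float64(10.7)), (np.float64(92.7), np.float64(9.9), np
[... 3203 characters left out ...]
), np.float64(6.3)), (np.float64(25.5), np.float64(14.1), np.float64(25.2), np.float64(14.1)), (np.float64(104.1), np.float64(12.2), np.float64(104.1), np.float64(7.3)), (np.float64(212.0), np.float64(8.5), np.float64(212.0), np.float64(8.5))] [-1.17, -0.15, 1.55, 2.44, 4.43, 0.15, -2.36]
80 0.35 0.6 47 [(np.float64(0.0), np.float64(0.0), np.float64(0.0), np.float64(0.0)), (np.float64(0.0), np.float64(0.0), np.float64(0.0), np.float64(0.0)), (np.float64(2.0), np.float64(1.8), np.float64(0.0), np.float64(0.0)), (np.float64(0.0), np.float64(0.0), np.float64(0.0), np.float64(0.0)), (np.float64(0.0), np.float64(0.0), np.float64(0.0), np.float64(0.0))] [0.91, 0.68, -0.39, 2.29, 3.91, 0.52, -1.53]
```

```bash
cat > t2.py <<'E'
from sim import *
A=np.array
q0=np.array([-0.69,0.452,0.21,1.71,-0.109,0.991,-2.005]); p,M=fkt(q0)
q1,_,_=runq(q0,[(A([.58,.12,.26]),M@R.from_rotvec([-np.radians(95),0,0]).as_matrix()),(A([.56,0,.28]),tilt(0,0,1))])
s1,h,x=80,.27,.6
sp=lambda T,a:T@R.from_rotvec([np.radians(a),0,0]).as_matrix()
for sg in (-1,1):
 for s in (45,50):
  for xm in (.5,.58):
   w=[(A([x,-.2,h]),cone(0,1,-90,s1)),(A([x,-.25,h]),cone(5,1,-45,s1)),(A([x,-.25,h]),cone(10,1,10,s1)),(A([.50,-.23,.15]),tilt(10,s,1)),(A([.55,-.22,.047]),tilt(10,s,1)),
   (A([.53,-.22,.22]),tilt(10,s,1)),(A([xm,-.12,.24]),sp(tilt(5,60,1),sg*60)),(A([xm,0,.24]),sp(tilt(0,70,1),sg*120)),(A([.53,.15,.25]),tilt(0,60,-1)),(A([.59,.23,.17]),tilt(0,90-s,-1)),(A([.61,.23,.1]),tilt(0,90-s,-1))]
   q,o,t=runq(q1,w); print(sg,s,xm,t,[[float(v) for v in y[1:5]] for y in o[3:]]); print("    ",o[4][5],o[7][5],o[-1][5])
E
python3 t2.py
```

```text
-1 45 0.5 89 [[0.0, 0.0, 0.0, 0.0], [0.0, 0.0, 0.0, 0.0], [4.9, 4.0, 4.9, 4.0], [23.0, 9.5, 23.0, 9.5], [56.8, 22.0, 56.8, 22.0], [55.6, 20.6, 10.6, 4.2], [1.4, 1.3, 1.4, 1.3], [0.0, 0.0, 0.0, 0.0]]
     [0.47, 0.66, 0.09, 2.28, 4.06, 0.68, -1.86] [-1.39, 0.63, 1.55, 2.44, 4.21, 0.59, -0.88] [-1.29, 0.77, 0.8, 2.2, 3.05, 0.25, 0.85]
-1 45 0.58 89 [[0.0, 0.0, 0.0, 0.0], [0.0, 0.0, 0.0, 0.0], [4.9, 4.0, 4.9, 4.0], [2.7, 2.2, 0.1, 0.0], [29.0, 8.8, 29.0, 8.8], [28.4, 9.0, 10.0, 3.8], [0.0, 0.0, 0.0, 0.0], [0.0, 0.0, 0.0, 0.0]]
     [0.47, 0.66, 0.09, 2.28, 4.06, 0.68, -1.86] [0.06, 0.23, -0.23, 2.44, 2.83, 0.62, 0.75] [0.35, 0.98, -1.24, 2.19, 2.06, 1.21, 2.68]
-1 50 0.5 88 [[0.0, 0.0, 0.0, 0.0], [0.0, 0.0, 0.0, 0.0], [1.3, 1.1, 1.3, 1.1], [24.0, 9.8, 24.0, 9.8], [56.8, 22.0, 56.8, 22.0], [55.5, 20.6, 10.5, 4.2], [5.2, 4.8, 5.2, 4.8], [3.1, 3.0, 0.0, 0.0]]
     [0.51, 0.7, 0.08, 2.3, 4.01, 0.81, -1.76] [-1.39, 0.63, 1.55, 2.44, 4.21, 0.59, -0.88] [-1.28, 0.75, 0.82, 2.17, 3.56, 0.16, 0.37]
-1 50 0.58 88 [[0.0, 0.0, 0.0, 0.0], [0.0, 0.0, 0.0, 0.0], [1.3, 1.1, 1.3, 1.1], [0.0, 0.0, 0.0, 0
[... 907 characters left out ...]
9, 1.63, -2.92]
1 50 0.5 90 [[0.0, 0.0, 0.0, 0.0], [0.0, 0.0, 0.0, 0.0], [1.3, 1.1, 1.3, 1.1], [53.1, 7.8, 53.1, 7.8], [54.8, 20.6, 50.4, 20.6], [47.4, 19.7, 29.0, 15.0], [103.1, 12.7, 103.1, 12.7], [87.1, 17.2, 26.7, 17.2]]
     [0.51, 0.7, 0.08, 2.3, 4.01, 0.81, -1.76] [1.41, 0.06, -1.57, 2.44, 2.33, 0.23, -2.92] [0.37, 0.63, -0.97, 2.05, 1.31, 0.56, -2.92]
1 50 0.58 90 [[0.0, 0.0, 0.0, 0.0], [0.0, 0.0, 0.0, 0.0], [1.3, 1.1, 1.3, 1.1], [0.2, 0.2, 0.0, 0.0], [28.4, 8.2, 28.4, 8.2], [84.8, 21.8, 84.8, 21.8], [67.4, 28.1, 51.4, 28.1], [48.0, 24.0, 28.6, 15.8]]
     [0.51, 0.7, 0.08, 2.3, 4.01, 0.81, -1.76] [1.13, 0.83, -1.57, 2.44, 2.34, 1.0, -2.45] [0.57, 1.41, -1.57, 2.13, 2.12, 1.4, -2.92]
```

```bash
cat > to.py <<'E'
from sim import *
from rig import state
from h import rot
def cur():
    s=state(); return s['position'],rot(s['eef_rot']).as_matrix(),s['joints']
def to(P,T,pr=True):
    p,M,q=cur(); l=M.T@(np.array(P)-p)*1000; rv=np.degrees(R.from_matrix(M.T@T).as_rotvec())
    print("pos",p.round(4),"q",q.round(2).tolist()); print("lin",l.round(1).tolist(),"dr",rv.round(1).tolist(),"|l|",np.linalg.norm(l).round(1),"|r|",np.linalg.norm(rv).round(1))
E
python3 -m inch '{"linear": [[-12,5,33],[-24,10,66],[-36,16,100],[-48,21,133],[-60,27,167]], "dr": [[-7,0,0],[-14,0,0],[-21,0,0],[-28,0,0],[-35,0,0]]}' -
python3 -m inch '{"linear": [[0,0,0],[0,0,0],[0,0,0],[0,0,0],[0,0,0]], "dr": [[-7,0,0],[-14,0,0],[-21,0,0],[-28,0,0],[-35,0,0]]}' 1
python3 -c "
from to import *
to([.58,0,.28],tilt(0,0,1))"
```

```text
time_s: 6.38
position: [0.5816, 0.119, 0.2787]
eef_rot: [0.63, 0.323, 0.629, -0.322]
wrist_force: [-0.7, -0.5, 0.1]
opening: 0.0278
time_s: 6.8
position: [0.5816, 0.1202, 0.278]
eef_rot: [0.697, 0.119, 0.697, -0.119]
wrist_force: [0.4, 0.6, 0.4]
opening: 0.0845
pos [0.5816 0.1202 0.278 ] q [-0.29, 0.34, 0.04, 1.72, -0.01, 1.08, -0.59]
lin [-2.0, -113.9, 38.2] dr [-109.3, 0.0, 0.0] |l| 120.2 |r| 109.3
```

```bash

python3 -m inch '{"linear": [[0,-23,8],[0,-46,15],[0,-70,23],[0,-92,31],[0,-114,38]], "dr": [[-7,0,0],[-14,0,0],[-21,0,0],[-28,0,0],[-35,0,0]]}' -
python3 -m inch '{"linear": [[0,0,0],[0,0,0],[0,0,0],[0,0,0],[0,0,0]], "dr": [[-7,0,0],[-14,0,0],[-21,0,0],[-28,0,0],[-35,0,0]]}' 
python3 -c "
from to import *
to([.60,-.2,.27],cone(0,1,-90,80)); s=state(); w=[([.60,-.2,.27],cone(0,1,-90,80)),([.6,-.25,.27],cone(5,1,-45,80)),([.6,-.25,.27],cone(10,1,10,80)),([.50,-.23,.15],tilt(10,48,1)),([.55,-.22,.047],tilt(10,48,1))]
w=[(np.array(a),b) for a,b in w]
q,o,t=runq(s['joints'],w); print(t); [print(y) for y in o]"
```

```text
time_s: 7.22
position: [0.5791, -0.0012, 0.278]
eef_rot: [0.701, -0.097, 0.7, 0.096]
wrist_force: [0.7, -0.3, -0.1]
opening: 0.0852
time_s: 7.63
position: [0.5791, 0.0001, 0.2779]
eef_rot: [0.639, -0.303, 0.639, 0.302]
wrist_force: [0.3, -0.1, 0.7]
opening: 0.085
pos [5.791e-01 1.000e-04 2.779e-01] q [0.04, 0.33, -0.12, 1.74, 0.05, 1.07, 0.79]
lin [8.0, -142.9, -141.5] dr [-32.7, 76.6, -27.3] |l| 201.3 |r| 87.7
47
(15, np.float64(0.0), np.float64(0.0), np.float64(0.0), np.float64(0.0), [-0.35, 0.73, 0.15, 1.8, 1.22, 1.48, 0.62])
(10, np.float64(0.0), np.float64(0.0), np.float64(0.0), np.float64(0.0), [-0.16, 0.51, 0.16, 2.34, 2.27, 1.14, -0.52])
(12, np.float64(0.0), np.float64(0.0), np.float64(0.0), np.float64(0.0), [0.64, 0.53, 0.06, 2.27, 4.08, 1.21, -1.86])
(6, np.float64(0.0), np.float64(0.0), np.float64(0.0), np.float64(0.0), [0.53, 0.4, 0.15, 2.37, 4.35, 0.69, -2.08])
(4, np.float64(0.0), np.float64(0.0), np.float64(0.0), np.float64(0.0), [0.46, 0.69, 0.12, 2.29, 4.03, 0.78, -1.81])
```

```bash

python3 -m inch '{"linear": [[0,-12,-12],[1,-24,-24],[2,-36,-36],[3,-48,-48],[3,-58,-58]], "dr": [[-2.6,6.1,-2.2],[-5.2,12.2,-4.4],[-7.8,18.3,-6.6],[-10.4,24.4,-8.8],[-13,30.5,-11]]}' -
python3 -c "
from to import *
to([.60,-.2,.27],cone(0,1,-90,80))"
```

```text
time_s: 8.05
position: [0.5875, -0.0826, 0.2757]
eef_rot: [0.436, -0.5, 0.716, 0.217]
wrist_force: [-0.1, -1.5, -1.3]
opening: 0.0857
pos [ 0.5875 -0.0826  0.2757] q [-0.15, 0.45, -0.03, 1.68, 0.55, 1.3, 0.71]
lin [65.1, -58.3, -79.6] dr [-19.9, 45.8, -16.5] |l| 118.2 |r| 52.6
```

```bash

python3 -m inch '{"linear": [[12,-12,-16],[24,-24,-32],[36,-35,-48],[48,-46,-64],[60,-56,-76]], "dr": [[-2.6,6.1,-2.2],[-5.2,12.2,-4.4],[-7.8,18.3,-6.6],[-10.4,24.4,-8.8],[-13,30.5,-11]]}' -
python3 -c "
from to import *
to([.60,-.22,.27],cone(2,1,-70,80));to([.60,-.22,.27],cone(5,1,-45,80))
s=state(); w=[([.6,-.22,.27],cone(2,1,-70,80)),([.6,-.25,.27],cone(5,1,-45,80)),([.6,-.25,.27],cone(10,1,10,80)),([.50,-.23,.15],tilt(10,48,1)),([.55,-.22,.047],tilt(10,48,1))]
w=[(np.array(a),b) for a,b in w]
q,o,t=runq(s['joints'],w); print(t); [print(y) for y in o]
"
```

```text
time_s: 8.47
position: [0.6, -0.1933, 0.2716]
eef_rot: [0.194, -0.65, 0.726, 0.115]
wrist_force: [0.6, -0.1, -0.9]
opening: 0.0854
pos [ 0.6    -0.1933  0.2716] q [-0.25, 0.6, 0.11, 1.77, 1.04, 1.38, 0.68]
lin [24.7, -3.3, -9.8] dr [4.7, 10.1, -26.5] |l| 26.8 |r| 28.8
pos [ 0.6    -0.1933  0.2716] q [-0.25, 0.6, 0.11, 1.77, 1.04, 1.38, 0.68]
lin [24.7, -3.3, -9.8] dr [17.1, -5.0, -49.7] |l| 26.8 |r| 52.8
33
(5, np.float64(0.0), np.float64(0.0), np.float64(0.0), np.float64(0.0), [-0.35, 0.61, 0.17, 2.08, 1.57, 1.27, 0.15])
(6, np.float64(0.0), np.float64(0.0), np.float64(0.0), np.float64(0.0), [-0.17, 0.51, 0.17, 2.34, 2.27, 1.14, -0.52])
(12, np.float64(0.0), np.float64(0.0), np.float64(0.0), np.float64(0.0), [0.63, 0.53, 0.06, 2.27, 4.07, 1.21, -1.86])
(6, np.float64(0.0), np.float64(0.0), np.float64(0.0), np.float64(0.0), [0.52, 0.4, 0.16, 2.37, 4.35, 0.69, -2.08])
(4, np.float64(0.0), np.float64(0.0), np.float64(0.0), np.float64(0.0), [0.46, 0.69, 0.12, 2.29, 4.03, 0.78, -1.81])
```

```bash

python3 -m inch '{"linear": [[5,-1,-2],[10,-1,-4],[15,-2,-6],[20,-3,-8],[25,-3,-10]], "dr": [[1,2,-5.3],[2,4,-10.6],[3,6,-15.9],[4,8,-21.2],[4.7,10,-26.5]]}' -
python3 -c "
from to import *
to([.60,-.25,.27],cone(5,1,-45,80));to([.60,-.25,.27],cone(7,1,-35,80))
"
```

```text
time_s: 8.88
position: [0.5994, -0.2188, 0.2691]
eef_rot: [-0.18, 0.798, -0.574, 0.018]
wrist_force: [-0.1, -0.7, 0.6]
opening: 0.0854
pos [ 0.5994 -0.2188  0.2691] q [-0.33, 0.58, 0.19, 2.1, 1.61, 1.23, 0.15]
lin [28.9, 7.7, -9.0] dr [17.0, -11.7, -21.5] |l| 31.2 |r| 29.8
pos [ 0.5994 -0.2188  0.2691] q [-0.33, 0.58, 0.19, 2.1, 1.61, 1.23, 0.15]
lin [28.9, 7.7, -9.0] dr [22.7, -18.6, -29.0] |l| 31.2 |r| 41.3
```

```bash

python3 -m inch '{"linear": [[5,1,-1],[10,2,-2],[15,4,-4],[20,6,-6],[25,7,-8]], "dr": [[3.8,-3.1,-4.9],[7.6,-6.2,-9.8],[11.4,-9.3,-14.7],[15.2,-12.4,-19.6],[19,-15.5,-24.5]]}' -
python3 -c "
from to import *
to([.60,-.25,.27],cone(10,1,10,80));to([.56,-.24,.22],tilt(10,65,1))
s=state(); 
for w in ([([.6,-.25,.27],cone(10,1,10,80)),([.50,-.23,.15],tilt(10,48,1)),([.55,-.22,.047],tilt(10,48,1))],[([.56,-.24,.22],tilt(10,65,1)),([.51,-.225,.11],tilt(10,48,1)),([.55,-.22,.047],tilt(10,48,1))]):
  w=[(np.array(a),b) for a,b in w]
  q,o,t=runq(s['joints'],w); print(t); [print(y) for y in o]
"
```

```text
time_s: 9.3
position: [0.5988, -0.2458, 0.2704]
eef_rot: [-0.372, 0.855, -0.36, 0.042]
wrist_force: [0.5, -0.0, 1.4]
opening: 0.0857
pos [ 0.5988 -0.2458  0.2704] q [-0.11, 0.46, 0.19, 2.37, 2.42, 1.07, -0.59]
lin [3.7, 1.6, -1.9] dr [34.7, -46.4, -21.6] |l| 4.4 |r| 61.8
pos [ 0.5988 -0.2458  0.2704] q [-0.11, 0.46, 0.19, 2.37, 2.42, 1.07, -0.59]
lin [-22.5, 53.5, 26.6] dr [28.2, -50.2, -7.9] |l| 63.9 |r| 58.1
21
(11, np.float64(0.0), np.float64(0.0), np.float64(0.0), np.float64(0.0), [0.63, 0.53, 0.07, 2.27, 4.07, 1.21, -1.86])
(6, np.float64(0.0), np.float64(0.0), np.float64(0.0), np.float64(0.0), [0.52, 0.4, 0.17, 2.37, 4.35, 0.69, -2.08])
(4, np.float64(0.0), np.float64(0.0), np.float64(0.0), np.float64(0.0), [0.45, 0.69, 0.13, 2.29, 4.03, 0.78, -1.82])
17
(10, np.float64(1.6), np.float64(1.4), np.float64(1.6), np.float64(1.4), [1.08, 0.45, -0.47, 2.34, 4.12, 0.74, -1.79])
(4, np.float64(0.0), np.float64(0.0), np.float64(0.0), np.float64(0.0), [1.0, 0.5, -0.42, 2.36, 4.14, 0.49, -1.77])
(3, np.float64(0.0), np.float64(0.0), np.float64(0.0), np.float64(0.0), [0.87, 0.68, -0.34, 2.29, 3.93, 0.54, -1.56])
```

```bash

python3 -m inch '{"linear": [[-3,6,3],[-6,12,6],[-9,19,9],[-12,25,12],[-14,32,16]], "dr": [[3.4,-6,-1],[6.8,-12,-2],[10.2,-18,-3],[13.6,-24,-4],[17,-30,-5]]}' -
python3 -c "
from to import *
to([.56,-.24,.22],tilt(10,65,1));to([.51,-.23,.15],tilt(10,55,1))
s=state(); 
for w in ([([.56,-.24,.22],tilt(10,65,1)),([.51,-.225,.11],tilt(10,48,1)),([.55,-.22,.047],tilt(10,48,1))],[([.51,-.23,.15],tilt(10,55,1)),([.51,-.225,.11],tilt(10,48,1)),([.55,-.22,.047],tilt(10,48,1))]):
  w=[(np.array(a),b) for a,b in w]
  q,o,t=runq(s['joints'],w); print(t); [print(y) for y in o]
"
```

```text
time_s: 9.72
position: [0.5777, -0.243, 0.2439]
eef_rot: [-0.549, 0.8, -0.225, -0.092]
wrist_force: [0.6, -0.3, 0.8]
opening: 0.0852
pos [ 0.5777 -0.243   0.2439] q [0.34, 0.34, 0.06, 2.41, 3.3, 0.78, -1.23]
lin [-6.9, 27.3, 10.2] dr [13.4, -23.9, -3.4] |l| 29.9 |r| 27.6
pos [ 0.5777 -0.243   0.2439] q [0.34, 0.34, 0.06, 2.41, 3.3, 0.78, -1.23]
lin [-26.0, 105.9, 41.1] dr [11.2, -25.0, 6.4] |l| 116.5 |r| 28.1
12
(5, np.float64(0.1), np.float64(0.1), np.float64(0.0), np.float64(0.0), [0.91, 0.43, -0.25, 2.32, 4.2, 0.82, -1.89])
(4, np.float64(0.0), np.float64(0.0), np.float64(0.0), np.float64(0.0), [0.82, 0.49, -0.21, 2.36, 4.17, 0.58, -1.84])
(3, np.float64(0.0), np.float64(0.0), np.float64(0.0), np.float64(0.0), [0.73, 0.67, -0.19, 2.29, 3.98, 0.62, -1.66])
10
(5, np.float64(0.1), np.float64(0.1), np.float64(0.0), np.float64(0.0), [0.79, 0.46, -0.11, 2.39, 4.21, 0.75, -1.86])
(2, np.float64(0.0), np.float64(0.0), np.float64(0.0), np.float64(0.0), [0.73, 0.49, -0.11, 2.36, 4.19, 0.62, -1.87])
(3, np.float64(0.0), np.float64(0.0), np.float64(0.0), np.float64(0.0), [0.65, 0.67, -0.1, 2.29, 4.0, 0.66, -1.7])
```

```bash

python3 -m inch '{"linear": [[-5,21,8],[-10,42,16],[-15,63,24],[-20,84,32],[-26,106,41]], "dr": [[2.2,-5,1.3],[4.4,-10,2.6],[6.6,-15,3.9],[8.8,-20,5.2],[11,-25,6.4]]}' -
python3 - <<'E'
from to import *
from h import *
from rig import eyes
to([.51,-.23,.15],tilt(10,55,1))
p=eyes.camera_params("wrist"); im,d=eyes.get_image("wrist"); cv2.imwrite("pics/w7.png",im); np.savez("pics/w7.npz",d=d,**p)
print(p["xyz"])
W=cloud(p,d); np.save("pics/w7W.npy",W)
im,d=eyes.get_image("side"); cv2.imwrite("pics/s7.png",im)
E
```

```text
time_s: 10.13
position: [0.5124, -0.2308, 0.1522]
eef_rot: [-0.649, 0.696, -0.156, -0.267]
wrist_force: [0.2, 1.3, 0.0]
opening: 0.0856
pos [ 0.5124 -0.2308  0.1522] q [0.75, 0.47, -0.06, 2.35, 4.21, 0.75, -1.88]
lin [-0.6, 3.0, 1.2] dr [0.6, -0.7, 0.0] |l| 3.3 |r| 1.0
[ 0.36548204 -0.25553248  0.15878264]
```

View pics/w7.png

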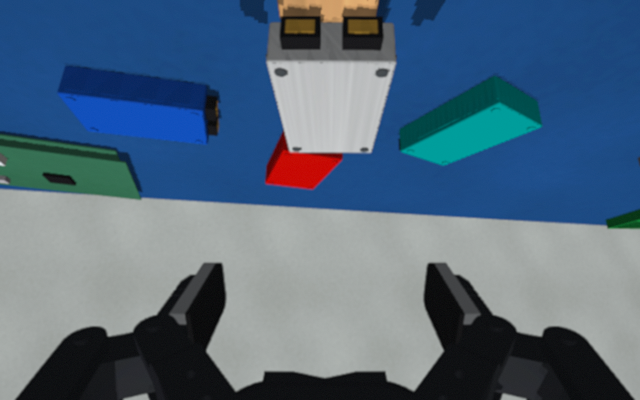

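View pics/s7.png

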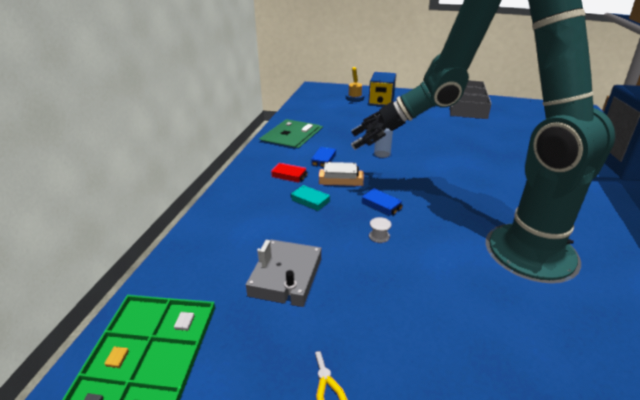

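```bash
python3 - <<'E'
from h import *
from rig import eyes
W=np.load("pics/w7W.npy"); P=W.reshape(-1,3)
m=P[(P[:,2]>.048)&(P[:,2]<.06)&(P[:,0]>.47)&(P[:,0]<.62)&(P[:,1]>-.28)&(P[:,1]<-.16)]
print(len(m),np.median(m[:,2]),cv2.minAreaRect((m[:,:2]*1000).astype(np.float32)))
# top face points only by image crop
for u,v in [(276,70),(390,68),(290,148),(366,148),(330,100),(300,40),(363,35)]: print(u,v,W[v,u].round(4))
d=np.load("pics/scene0_d.npy"); B=cloud(eyes.camera_params("scene"),d)[150:192,163:188].reshape(-1,3); B=B[(B[:,2]>.05)&(B[:,2]<.2)]; print("bottle",np.nanmin(B,0),np.nanmax(B,0))
im=cv2.imread("pics/w7.png"); cv2.imwrite("pics/c7.png",cv2.resize(im[0:170,240:420],None,fx=3.5,fy=3.5,interpolation=cv2.INTER_CUBIC))
E
```

```text
10804 0.053590552283106635 ((543.1284790039062, -223.17593383789062), (105.0857925415039, 60.53953170776367), 10.577062606811523)
276 70 [ 0.5056 -0.2561  0.0543]
390 68 [ 0.4955 -0.2037  0.0531]
290 148 [ 0.5923 -0.2428  0.0535]
366 148 [ 0.5796 -0.1909  0.0544]
330 100 [ 0.5265 -0.2264  0.0538]
300 40 [ 0.4926 -0.2465  0.0467]
363 35 [ 0.4857 -0.2193  0.0453]
bottle [ 0.42029185 -0.47691691  0.05006794] [ 0.47085781 -0.42006598  0.14797106]
```

View pics/c7.png

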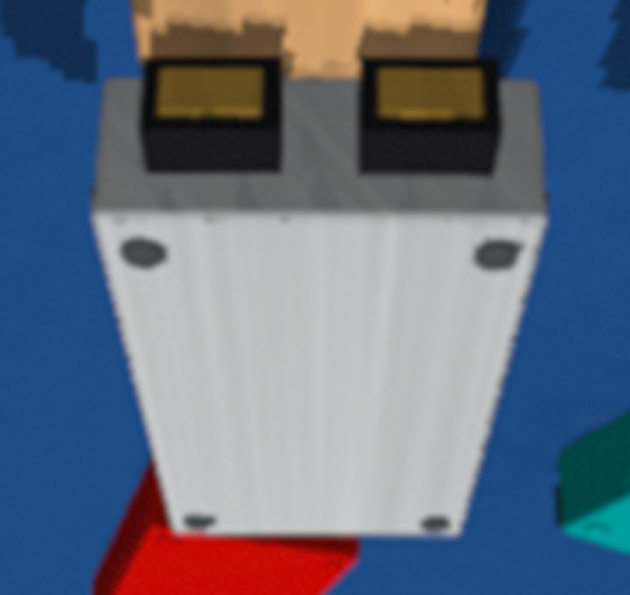

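```bash

python3 -c "
from to import *
T=tilt(10.5,48,1); to([.4915,-.2325,.0915],T)
s=state(); w=[(np.array(a),T) for a in ([.4915,-.2325,.0915],[.5425,-.2231,.0445],[.53,-.22,.2])]
q,o,t=runq(s['joints'],w); [print(y) for y in o]"
```

```text
pos [ 0.5108 -0.2339  0.1498] q [0.75, 0.47, -0.06, 2.35, 4.21, 0.75, -1.87]
lin [18.1, 58.4, 5.5] dr [0.0, -1.5, 6.8] |l| 61.4 |r| 7.0
(2, np.float64(0.0), np.float64(0.0), np.float64(0.0), np.float64(0.0), [0.72, 0.54, -0.04, 2.38, 4.2, 0.69, -1.82])
(2, np.float64(0.0), np.float64(0.0), np.float64(0.0), np.float64(0.0), [0.64, 0.68, -0.06, 2.29, 4.03, 0.69, -1.72])
(5, np.float64(1.4), np.float64(1.2), np.float64(1.4), np.float64(1.2), [0.53, 0.29, 0.08, 2.33, 4.43, 0.59, -2.25])
```

```bash

python3 -m inch '{"linear": [[6,20,2],[12,40,4],[18,58,5.5],[18,58,5.5],[18,58,5.5]], "dr": [[0,-0.5,2.3],[0,-1,4.5],[0,-1.5,6.8],[0,-1.5,6.8],[0,-1.5,6.8]]}' 1
python3 - <<'E'
from to import *
from h import *
from rig import eyes
to([.5425,-.2231,.0445],tilt(10.5,48,1))
im,d=eyes.get_image("wrist"); cv2.imwrite("pics/w8.png",im)
im,d=eyes.get_image("side"); cv2.imwrite("pics/s8.png",cv2.resize(im[90:220,290:450],None,fx=4,fy=4,interpolation=2))
E
```

```text
time_s: 10.65
position: [0.4948, -0.2284, 0.0943]
eef_rot: [-0.633, 0.683, -0.188, -0.312]
wrist_force: [0.2, 1.0, 0.2]
opening: 0.0853
pos [ 0.4948 -0.2284  0.0943] q [0.72, 0.55, -0.04, 2.35, 4.22, 0.69, -1.84]
lin [68.9, 5.4, -3.6] dr [0.3, 0.1, 0.3] |l| 69.2 |r| 0.5
```

View pics/w8.png

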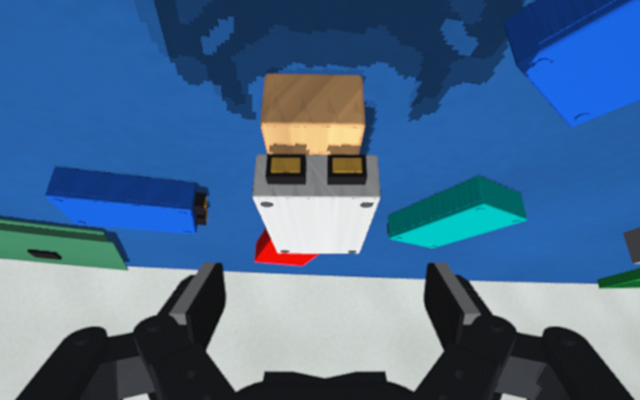

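View pics/s8.png

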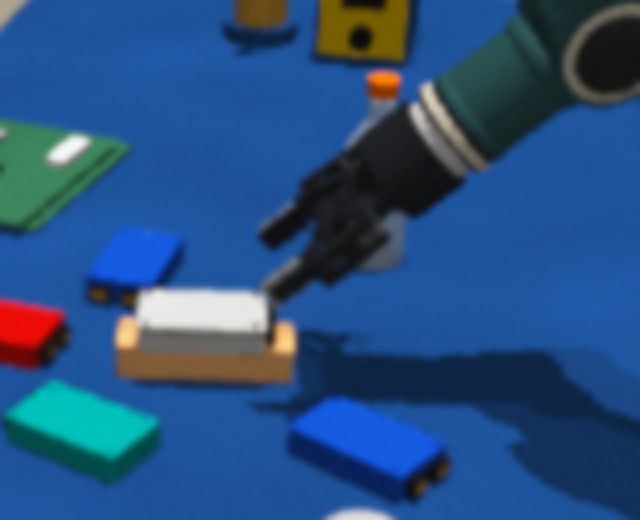

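```bash

python3 -c "
from to import *
to([.5425,-.2231,.0445],tilt(10.5,48,1))"
```

```text
pos [ 0.4947 -0.2287  0.0948] q [0.72, 0.55, -0.04, 2.35, 4.22, 0.69, -1.84]
lin [69.3, 5.7, -3.2] dr [0.3, 0.1, 0.3] |l| 69.6 |r| 0.5
```

```bash

python3 -m inch '{"linear": [[8,5.5,-3.2],[20,5.5,-3.2],[32,5.5,-3.2],[40,5.5,-3.2],[40,5.5,-3.2]], "dr": [[0,0,0],[0,0,0],[0,0,0],[0,0,0],[0,0,0]]}' 1
python3 - <<'E'
from to import *
from h import *
from rig import eyes
to([.5425,-.2231,.0445],tilt(10.5,48,1))
im,d=eyes.get_image("wrist"); cv2.imwrite("pics/w9.png",im)
E
```

```text
time_s: 11.17
position: [0.5213, -0.2267, 0.0628]
eef_rot: [-0.633, 0.682, -0.188, -0.313]
wrist_force: [-0.7, 0.3, 0.3]
opening: 0.085
pos [ 0.5213 -0.2267  0.0628] q [0.68, 0.64, -0.04, 2.3, 4.12, 0.7, -1.77]
lin [28.2, -0.6, -0.5] dr [0.3, 0.2, 0.3] |l| 28.2 |r| 0.5
```

View pics/w9.png

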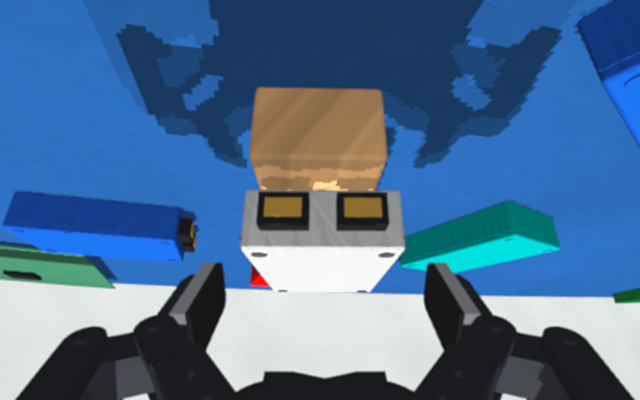

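Module edges (243–404) lie centred between the pads (223, 427). Going in and closing.

```bash

python3 -m inch '{"linear": [[9,0,0],[19,0,0],[28,0,0],[28,0,0],[28,0,0]], "dr": [[0,0,0],[0,0,0],[0,0,0],[0,0,0],[0,0,0]]}' 1
python3 -c "
from to import *
to([.5425,-.2231,.0445],tilt(10.5,48,1))"
python3 -m inch '{"linear": [[0,0,0],[0,0,0],[0,0,0],[0,0,0],[0,0,0]], "dr": [[0,0,0],[0,0,0],[0,0,0],[0,0,0],[0,0,0]]}' -0.2 70
```

```text
time_s: 11.63
position: [0.5407, -0.2229, 0.0434]
eef_rot: [-0.633, 0.682, -0.189, -0.314]
wrist_force: [-0.0, 0.0, -0.4]
opening: 0.0852
pos [ 0.5407 -0.2229  0.0434] q [0.65, 0.7, -0.05, 2.27, 4.06, 0.7, -1.74]
lin [0.5, -2.0, -0.5] dr [0.3, 0.2, 0.2] |l| 2.2 |r| 0.4
time_s: 12.05
position: [0.5402, -0.2238, 0.0442]
eef_rot: [-0.634, 0.682, -0.189, -0.313]
wrist_force: [-2.4, -1.1, 3.9]
opening: 0.0588
```

```bash
cat > t3.py <<'E'
from to import *
A=np.array
sp=lambda T,a:T@R.from_rotvec([np.radians(a),0,0]).as_matrix()
q0=state()['joints']; s=48
np.save("grasp.npy",np.r_[state()['position'],rot(state()['eef_rot']).as_matrix().ravel()])
for x1 in (.56,.6):
 for xm in (.6,.66,.7):
  for h in (.2,.25):
   w=[(A([x1,-.22,.13]),tilt(10,s+6,1)),(A([xm,-.15,h]),sp(tilt(5,60,1),-50)),(A([xm,0,h]),sp(tilt(0,60,1),-110)),(A([xm-.03,.12,h]),sp(tilt(0,60,1),-150)),(A([.58,.21,.18]),tilt(0,90-s,-1)),(A([.61,.23,.1]),tilt(0,90-s,-1))]
   q,o,t=runq(q0,w); print(x1,xm,h,t,[[float(v) for v in y[1:5]] for y in o]); print("    ",o[1][5],o[2][5],o[-1][5])
E
python3 t3.py
```

```text
0.56 0.6 0.2 37 [[0.0, 0.0, 0.0, 0.0], [0.0, 0.0, 0.0, 0.0], [5.8, 1.7, 5.8, 1.7], [9.1, 2.8, 6.7, 2.1], [0.1, 0.0, 0.0, 0.0], [0.0, 0.0, 0.0, 0.0]]
     [0.33, 0.39, 0.03, 2.38, 3.74, 0.73, -0.95] [0.2, 0.33, -0.37, 2.44, 2.83, 0.66, 0.62] [0.24, 0.79, -1.05, 2.16, 1.94, 0.98, 2.63]
0.56 0.6 0.25 37 [[0.0, 0.0, 0.0, 0.0], [0.0, 0.0, 0.0, 0.0], [1.3, 0.4, 1.3, 0.4], [4.3, 1.5, 2.8, 1.0], [0.4, 0.3, 0.4, 0.3], [0.0, 0.0, 0.0, 0.0]]
     [0.37, 0.26, -0.01, 2.37, 3.85, 0.61, -1.07] [-0.13, 0.19, -0.0, 2.44, 2.91, 0.54, 0.48] [-0.46, 0.53, -0.16, 2.17, 1.97, 0.5, 2.28]
0.56 0.66 0.2 37 [[0.0, 0.0, 0.0, 0.0], [0.0, 0.0, 0.0, 0.0], [0.0, 0.0, 0.0, 0.0], [0.0, 0.0, 0.0, 0.0], [3.3, 3.0, 3.3, 3.0], [1.1, 1.0, 0.0, 0.0]]
     [0.27, 0.44, 0.04, 2.26, 3.73, 0.67, -0.99] [-0.44, 0.45, 0.37, 2.34, 3.12, 0.65, 0.18] [-1.06, 0.62, 0.54, 2.17, 2.42, 0.21, 1.62]
0.56 0.66 0.25 37 [[0.0, 0.0, 0.0, 0.0], [0.0, 0.0, 0.0, 0.0], [0.0, 0.0, 0.0, 0.0], [0.0, 0.0, 0.0, 0.0], [2.7, 2.5, 2.7, 2.5], [0.3, 0.3, 0.0, 0.0]]
     [0.31, 0.33, -0.0, 2.25, 3.82, 0.56, -1.09] [-0.43, 0.31, 0.35, 2.32, 3.08, 0.51, 0.
[... 1625 characters left out ...]
    [0.3, 0.33, 0.01, 2.25, 3.82, 0.56, -1.1] [-0.45, 0.31, 0.36, 2.32, 3.08, 0.51, 0.26] [-1.0, 0.6, 0.47, 2.17, 2.3, 0.24, 1.77]
0.6 0.7 0.2 37 [[0.0, 0.0, 0.0, 0.0], [0.0, 0.0, 0.0, 0.0], [0.0, 0.0, 0.0, 0.0], [0.0, 0.0, 0.0, 0.0], [3.1, 2.8, 3.1, 2.8], [0.9, 0.9, 0.0, 0.0]]
     [0.23, 0.48, 0.06, 2.18, 3.73, 0.63, -1.03] [-0.49, 0.51, 0.45, 2.25, 3.19, 0.61, 0.08] [-1.33, 0.8, 0.87, 2.18, 3.52, 0.21, 0.37]
0.6 0.7 0.25 37 [[0.0, 0.0, 0.0, 0.0], [0.0, 0.0, 0.0, 0.0], [0.0, 0.0, 0.0, 0.0], [0.0, 0.0, 0.0, 0.0], [3.2, 2.9, 3.2, 2.9], [1.1, 1.0, 0.0, 0.0]]
     [0.26, 0.38, 0.02, 2.17, 3.82, 0.53, -1.12] [-0.51, 0.38, 0.46, 2.23, 3.18, 0.48, 0.13] [-1.32, 0.79, 0.86, 2.18, 3.48, 0.21, 0.41]
```

```bash

python3 -c "
from to import *
to([.56,-.22,.14],tilt(10.5,54,1))"
```

```text
pos [ 0.5402 -0.2238  0.0442] q [0.65, 0.69, -0.05, 2.27, 4.06, 0.7, -1.74]
lin [-48.8, -84.8, -0.2] dr [0.2, 0.1, -5.8] |l| 97.8 |r| 5.8
```

```bash

python3 -m inch '{"linear": [[-5,-6,0],[-13,-18,0],[-24,-38,0],[-36,-61,0],[-49,-85,0]], "dr": [[0,0,0],[0,0,0],[0,0,-2],[0,0,-4],[0,0,-6]]}'
python3 - <<'E'
from to import *
from h import *
from rig import eyes
im,d=eyes.get_image("side"); cv2.imwrite("pics/s10.png",cv2.resize(im[90:220,290:450],None,fx=4,fy=4,interpolation=2))
A=np.array; sp=lambda T,a:T@R.from_rotvec([np.radians(a),0,0]).as_matrix()
to([.64,-.15,.24],sp(tilt(5,60,1),-50))
E
```

```text
time_s: 12.47
position: [0.5596, -0.2191, 0.1402]
eef_rot: [-0.649, 0.69, -0.154, -0.28]
wrist_force: [0.1, 0.2, -2.7]
opening: 0.0588
pos [ 0.562  -0.2196  0.1454] q [0.69, 0.51, -0.1, 2.27, 4.18, 0.69, -1.91]
lin [18.2, -129.2, 53.4] dr [-46.6, 6.8, -2.9] |l| 141.0 |r| 47.2
```

View pics/s10.png

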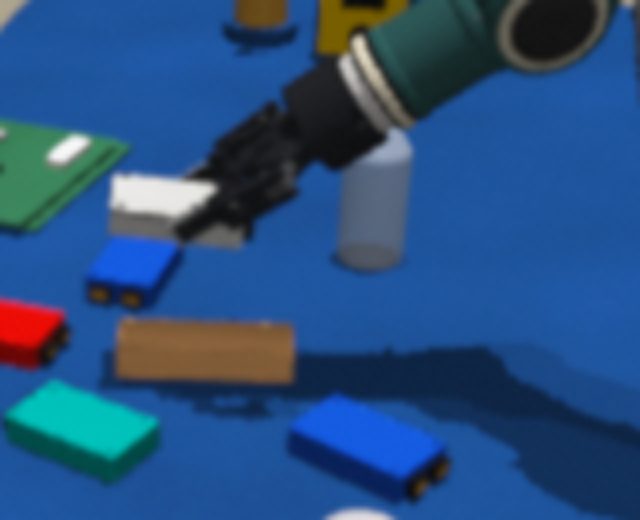

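```bash

python3 -m inch '{"linear": [[2,-18,7],[5,-37,15],[8,-57,24],[10,-76,32],[13,-96,40]], "dr": [[-6.9,1,-0.4],[-13.8,2,-0.8],[-20.7,3,-1.2],[-27.6,4,-1.6],[-34.5,5,-2]]}'
python3 - <<'E'
from to import *
sp=lambda T,a:T@R.from_rotvec([np.radians(a),0,0]).as_matrix()
to([.64,-.03,.24],sp(tilt(2,60,1),-75))
to([.64,0,.24],sp(tilt(0,60,1),-105))
E
```

```text
time_s: 12.93
position: [0.6177, -0.1668, 0.21]
eef_rot: [-0.41, 0.867, -0.079, -0.272]
wrist_force: [0.7, -0.6, -3.4]
opening: 0.0592
pos [ 0.6177 -0.1668  0.21  ] q [0.43, 0.39, -0.04, 2.27, 3.92, 0.6, -1.3]
lin [14.4, -117.2, 78.6] dr [-35.3, 3.9, 1.4] |l| 141.8 |r| 35.6
pos [ 0.6177 -0.1668  0.21  ] q [0.43, 0.39, -0.04, 2.27, 3.92, 0.6, -1.3]
lin [16.9, -136.7, 101.2] dr [-64.2, 4.2, 4.1] |l| 171.0 |r| 64.5
```

```bash

python3 -m inch '{"linear": [[3,-24,16],[6,-48,32],[9,-72,48],[12,-96,64],[14,-117,78]], "dr": [[-7,0.8,0.3],[-14,1.6,0.6],[-21,2.4,0.9],[-28,3.2,1.1],[-35,3.9,1.4]]}'
python3 - <<'E'
from to import *
sp=lambda T,a:T@R.from_rotvec([np.radians(a),0,0]).as_matrix()
to([.63,.06,.24],sp(tilt(0,60,1),-110))
A=np.array
w=[(A([.63,.06,.24]),sp(tilt(0,60,1),-110)),(A([.61,.14,.23]),sp(tilt(0,60,1),-145)),(A([.58,.21,.18]),tilt(0,48,-1)),(A([.60,.23,.14]),tilt(0,42,-1)),(A([.61,.23,.1]),tilt(0,42,-1))]
q,o,t=runq(state()['joints'],w); [print(y) for y in o]
E
```

```text
time_s: 13.35
position: [0.6399, -0.0294, 0.2407]
eef_rot: [-0.124, 0.958, -0.017, -0.259]
wrist_force: [1.0, -1.3, -3.3]
opening: 0.059
pos [ 0.6399 -0.0294  0.2407] q [-0.1, 0.3, 0.13, 2.34, 3.28, 0.55, -0.39]
lin [-5.4, -85.5, 27.5] dr [-34.3, 0.0, 1.8] |l| 90.0 |r| 34.3
(6, np.float64(0.0), np.float64(0.0), np.float64(0.0), np.float64(0.0), [-0.59, 0.3, 0.34, 2.38, 2.79, 0.56, 0.43])
(6, np.float64(0.0), np.float64(0.0), np.float64(0.0), np.float64(0.0), [-0.96, 0.36, 0.51, 2.37, 2.54, 0.57, 1.08])
(7, np.float64(0.0), np.float64(0.0), np.float64(0.0), np.float64(0.0), [-1.33, 0.5, 0.81, 2.28, 2.4, 0.24, 1.64])
(2, np.float64(0.3), np.float64(0.3), np.float64(0.3), np.float64(0.3), [-1.17, 0.55, 0.65, 2.18, 2.25, 0.15, 1.81])
(2, np.float64(0.0), np.float64(0.0), np.float64(0.0), np.float64(0.0), [-1.02, 0.6, 0.49, 2.17, 2.33, 0.23, 1.73])
```

```bash

python3 -m inch '{"linear": [[-1,-17,5],[-2,-34,11],[-3,-51,16],[-4,-68,22],[-5,-85,27]], "dr": [[-6.9,0,0.4],[-13.8,0,0.7],[-20.6,0,1.1],[-27.4,0,1.4],[-34.3,0,1.8]]}'
python3 - <<'E'
from to import *
sp=lambda T,a:T@R.from_rotvec([np.radians(a),0,0]).as_matrix()
to([.60,.14,.23],sp(tilt(0,55,1),-145))
E
```

```text
time_s: 13.77
position: [0.6305, 0.0583, 0.24]
eef_rot: [0.168, 0.951, 0.045, -0.255]
wrist_force: [1.4, -0.0, -2.3]
opening: 0.0589
pos [0.6305 0.0583 0.24  ] q [-0.54, 0.3, 0.34, 2.37, 2.88, 0.55, 0.38]
lin [-21.3, -85.0, -5.5] dr [-35.0, -4.0, -3.1] |l| 87.8 |r| 35.3
```

```bash

python3 -m inch '{"linear": [[-4,-17,-1],[-8,-34,-2],[-13,-51,-3],[-17,-68,-4],[-21,-85,-5]], "dr": [[-7,-0.8,-0.6],[-14,-1.6,-1.2],[-21,-2.4,-1.8],[-28,-3.2,-2.4],[-34.8,-4,-3]]}'
python3 - <<'E'
from to import *
to([.58,.21,.21],tilt(0,48,-1))
A=np.array
w=[(A([.58,.21,.2]),tilt(0,48,-1)),(A([.59,.23,.14]),tilt(0,42,-1)),(A([.61,.23,.1]),tilt(0,42,-1))]
q,o,t=runq(state()['joints'],w); [print(y) for y in o]
E
```

```text
time_s: 14.18
position: [0.6002, 0.1397, 0.2299]
eef_rot: [0.439, 0.847, 0.138, -0.267]
wrist_force: [-0.2, -0.7, -3.3]
opening: 0.0595
pos [0.6002 0.1397 0.2299] q [-0.97, 0.31, 0.59, 2.36, 2.56, 0.42, 1.12]
lin [-5.2, -63.3, -41.4] dr [-35.1, -2.1, -6.8] |l| 75.8 |r| 35.9
(6, np.float64(0.0), np.float64(0.0), np.float64(0.0), np.float64(0.0), [-1.44, 0.5, 0.94, 2.27, 2.43, 0.17, 1.6])
(2, np.float64(0.1), np.float64(0.1), np.float64(0.1), np.float64(0.1), [-1.2, 0.54, 0.67, 2.2, 2.24, 0.15, 1.81])
(2, np.float64(0.0), np.float64(0.0), np.float64(0.0), np.float64(0.0), [-1.02, 0.6, 0.5, 2.17, 2.34, 0.23, 1.72])
```

```bash

python3 -m inch '{"linear": [[-1,-13,-8],[-2,-26,-16],[-3,-39,-24],[-4,-52,-32],[-5,-63,-41]], "dr": [[-7,-0.4,-1.3],[-14,-0.8,-2.6],[-21,-1.2,-3.9],[-28,-1.6,-5.2],[-34.5,-2,-6.5]]}'
python3 - <<'E'
from to import *
from h import *
from rig import eyes
to([.58,.22,.18],tilt(-.4,42,-1))
for n in ("side","scene","wrist"):
    im,d=eyes.get_image(n); cv2.imwrite(f"pics/{n}11.png",im); np.save(f"pics/{n}11d.npy",d)
a=cv2.imread("pics/side11.png"); b=cv2.imread("pics/scene11.png")
cv2.imwrite("pics/c11.png",np.hstack([cv2.resize(a[140:310,220:340],None,fx=3,fy=3,interpolation=2),cv2.resize(b[100:240,330:440],(400,510),interpolation=2)]))
np.savez("pics/w11p.npz",**eyes.camera_params("wrist"))
E
```

```text
time_s: 14.6
position: [0.5802, 0.2096, 0.2099]
eef_rot: [0.657, 0.665, 0.252, -0.253]
wrist_force: [-0.5, -0.5, -3.9]
opening: 0.0593
pos [0.5802 0.2096 0.2099] q [-1.36, 0.42, 0.9, 2.3, 2.43, 0.2, 1.69]
lin [19.8, -22.5, -10.1] dr [-0.4, -0.5, -6.2] |l| 31.6 |r| 6.2
```

View pics/c11.png

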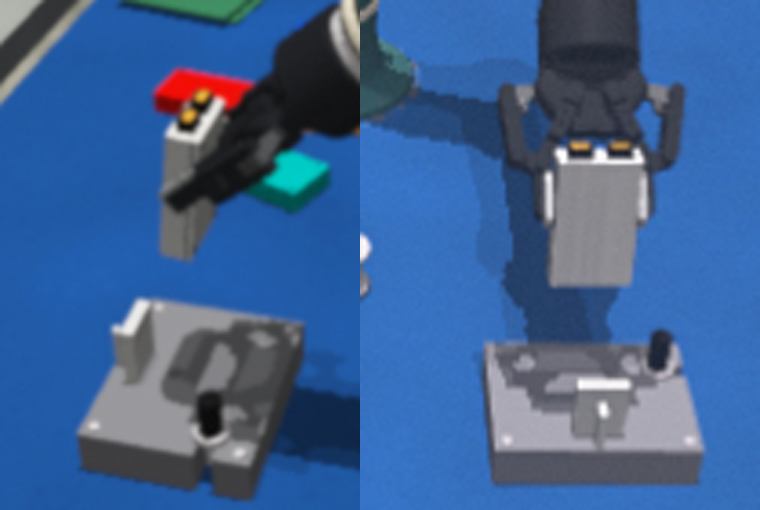

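View pics/wrist11.png

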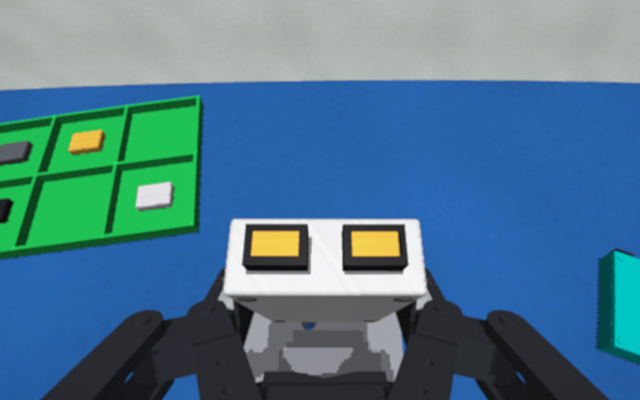

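```bash
cat > face.py <<'E'
from h import *
from to import *
from rig import eyes
import sys
def face(nm,p,d,box):
    W=cloud(p,d).reshape(-1,3); (x0,x1),(y0,y1),(z0,z1)=box
    m=W[(W[:,0]>x0)&(W[:,0]<x1)&(W[:,1]>y0)&(W[:,1]<y1)&(W[:,2]>z0)&(W[:,2]<z1)]
    return m
def plane(m):
    for _ in range(4):
        c=m.mean(0); n=np.linalg.svd(m-c,full_matrices=False)[2][2]; r=(m-c)@n; m=m[abs(r)<max(.0015,2*r.std())]
    return c,n*np.sign(n[0]),r.std(),len(m)
E
python3 - <<'E'
from face import *
p,M,q=cur(); print("TCP",p.round(4)); 
G=np.load("grasp.npy"); gp,gM=G[:3],G[3:].reshape(3,3)
d=np.array([np.cos(np.radians(10.5)),np.sin(np.radians(10.5)),0]); u=np.array([0,0,1.])
cen=np.array([.546,-.2225,.042])
rel=lambda v:gM.T@v
foot=p+M@rel(cen+.05*d-gp); print("pred foot",foot.round(4),"dir",(M@rel(d)).round(4),"u",(M@rel(u)).round(4),"backface ctr",(p+M@rel(cen-.012*u-gp)).round(4))
D=np.load("pics/scene11d.npy"); m=face("s",eyes.camera_params("scene"),D,((.56,.64),(.18,.24),(.16,.245)))
print("scene face",plane(m),m.min(0),m.max(0))
E
```

```text
TCP [0.5809 0.2111 0.2105]
pred foot [0.5896 0.2119 0.1552] dir [ 0.1157  0.0176 -0.9931] u [-0.9933  0.0104 -0.1155] backface ctr [0.5957 0.2109 0.2063]
scene face (array([0.59673798, 0.2121146 , 0.20364264]), array([ 0.99354671, -0.00761551,  0.11316771]), np.float64(0.001438847334862887), 563) [0.56163481 0.1800249  0.16008322] [0.60517562 0.23991104 0.24497548]
```

```bash
cat > tgt.py <<'E'
from to import *
G=np.load("grasp.npy"); gp,gM=G[:3],G[3:].reshape(3,3)
d=gM.T@np.array([np.cos(np.radians(10.5)),np.sin(np.radians(10.5)),0]); pin=np.degrees(np.arctan2(d[0],-d[1]))
def dirz(s):
    v=tilt(-.5,s,-1)@np.array([d[0],d[1],0]); return v[0]
from scipy.optimize import brentq
S=brentq(dirz,30,55); T=tilt(-.5,S,-1)
if __name__=="__main__":
    print("tilt",S)
    for P in ([.585,.2297,.15],[.598,.2297,.11],[.600,.2297,.0935]): to(P,T)
    A=np.array
    w=[(A([.585,.2297,.15]),T),(A([.598,.2297,.11]),T),(A([.608,.2297,.092]),T)]
    q,o,t=runq(state()['joints'],w); [print(y) for y in o]
E
python3 tgt.py
```

```text
tilt 41.794518922812884
pos [0.5809 0.2111 0.2105] q [-1.36, 0.42, 0.9, 2.3, 2.43, 0.2, 1.68]
lin [43.3, -42.8, -17.8] dr [-0.5, -0.6, -6.6] |l| 63.4 |r| 6.7
pos [0.5809 0.2111 0.2105] q [-1.36, 0.42, 0.9, 2.3, 2.43, 0.2, 1.68]
lin [79.5, -64.1, -17.3] dr [-0.5, -0.6, -6.6] |l| 103.6 |r| 6.7
pos [0.5809 0.2111 0.2105] q [-1.36, 0.42, 0.9, 2.3, 2.43, 0.2, 1.68]
lin [92.0, -75.1, -17.1] dr [-0.5, -0.6, -6.6] |l| 120.0 |r| 6.7
(3, np.float64(0.4), np.float64(0.4), np.float64(0.4), np.float64(0.4), [-1.21, 0.51, 0.68, 2.21, 2.07, 0.15, 1.98])
(2, np.float64(0.0), np.float64(0.0), np.float64(0.0), np.float64(0.0), [-1.03, 0.56, 0.49, 2.19, 2.2, 0.24, 1.86])
(1, np.float64(0.0), np.float64(0.0), np.float64(0.0), np.float64(0.0), [-0.96, 0.6, 0.42, 2.17, 2.25, 0.27, 1.82])
```

```bash

python3 -m inch '{"linear": [[14,-14,-6],[28,-28,-12],[43,-43,-18],[55,-52,-18],[65,-60,-18]], "dr": [[-0.2,-0.2,-2.2],[-0.4,-0.4,-4.4],[-0.5,-0.6,-6.6],[-0.5,-0.6,-6.6],[-0.5,-0.6,-6.6]]}'
python3 - <<'E'
from tgt import *
from face import *
to([.598,.2297,.0945],T)
for n in ("side","scene"):
    im,d=eyes.get_image(n); cv2.imwrite(f"pics/{n}12.png",im); np.save(f"pics/{n}12d.npy",d)
a=cv2.imread("pics/side12.png"); b=cv2.imread("pics/scene12.png")
cv2.imwrite("pics/c12.png",np.hstack([cv2.resize(a[180:310,220:340],(480,520),interpolation=2),cv2.resize(b[150:240,350:430],None,fx=5,fy=5,interpolation=2)[:450].copy() if 0 else cv2.resize(b[130:240,350:430],(300,520),interpolation=2)]))
p,M,q=cur(); print(p, M.T@np.array([0,0,1]), (M@np.array([d_ for d_ in (__import__('tgt').d)])))
m=face("s",eyes.camera_params("scene"),np.load("pics/scene12d.npy"),((.57,.64),(.19,.27),(.09,.155))); c,n,sd,k=plane(m); print(c.round(4),n.round(4),sd,k)
m=m[np.abs((m-c)@n)<.003]; print(m[:,1].min(),m[:,1].max())
E
```

```text
time_s: 15.17
position: [0.5911, 0.2269, 0.1224]
eef_rot: [0.642, 0.649, 0.284, -0.293]
wrist_force: [0.0, -0.5, -3.0]
opening: 0.059
pos [0.5911 0.2269 0.1224] q [-1.03, 0.54, 0.53, 2.22, 2.31, 0.22, 1.77]
lin [25.4, -13.5, -2.8] dr [-0.4, 0.1, -0.0] |l| 28.9 |r| 0.4
[0.59031095 0.22548287 0.12132885] [-7.46980646e-01  6.64845481e-01 -6.33247617e-04] [-0.00208421  0.00510126 -0.99998482]
[0.6063 0.226  0.1233] [ 0.9998 -0.0205 -0.0069] 0.0017129289031349523 411
0.1917607125708535 0.262813111430994
```

View pics/c12.png

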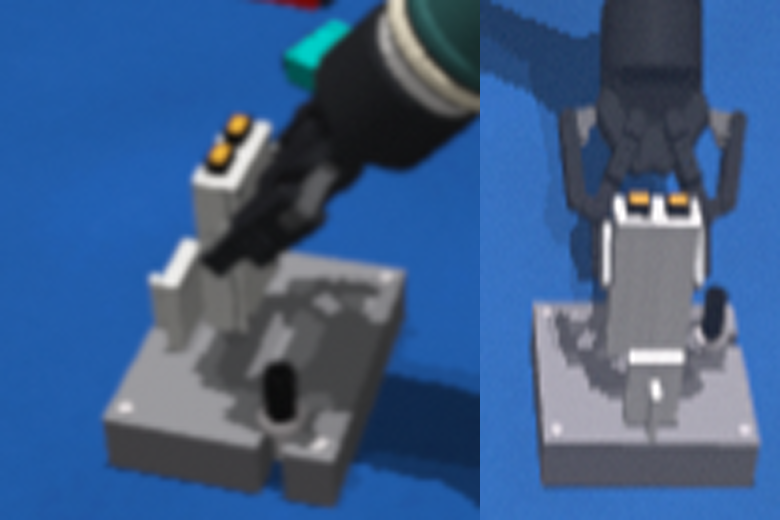

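```bash

python3 -m inch '{"linear": [[7,-4,-1],[14,-8,-2],[21,-12,-3],[25,-13.5,-3.5],[25,-13.5,-3.5]], "dr": [[-0.4,0,0],[-0.4,0,0],[-0.4,0,0],[-0.4,0,0],[-0.4,0,0]]}'
python3 - <<'E'
from tgt import *
from h import *
from rig import eyes
im,d=eyes.get_image("side")
to([.606,.2297,.0935],T); print(state()['wrist_force'])
E
```

```text
time_s: 15.68
position: [0.5978, 0.2304, 0.0956]
eef_rot: [0.646, 0.645, 0.285, -0.292]
wrist_force: [-0.0, -1.3, -3.1]
opening: 0.0593
pos [0.5979 0.2306 0.096 ] q [-0.96, 0.59, 0.44, 2.2, 2.36, 0.28, 1.72]
lin [7.3, 4.4, 0.8] dr [0.2, 0.1, -0.1] |l| 8.6 |r| 0.3
[ 0.08546488 -0.27775661 -2.31030367]
```

```bash

python3 -m inch '{"linear": [[3,1.5,0.8],[5,3,0.8],[7.3,4.4,0.8],[7.3,4.4,0.8],[7.3,4.4,0.8]], "dr": [[0,0,0],[0,0,0],[0,0,0],[0,0,0],[0,0,0]]}'
python3 - <<'E'
from tgt import *
from h import *
from rig import eyes
for n in ("side","scene"):
    im,d=eyes.get_image(n); cv2.imwrite(f"pics/{n}13.png",im)
a=cv2.imread("pics/side13.png"); b=cv2.imread("pics/scene13.png")
cv2.imwrite("pics/c13.png",np.hstack([cv2.resize(a[200:300,230:330],(520,520),interpolation=2),cv2.resize(b[150:230,360:420],(270,520)[::1],interpolation=2)]))
to([.608,.2297,.092],T); print(state()['wrist_force'])
E
```

```text
time_s: 16.15
position: [0.6061, 0.2305, 0.0933]
eef_rot: [0.646, 0.645, 0.285, -0.291]
wrist_force: [-1.1, -0.7, -2.5]
opening: 0.0591
pos [0.6058 0.2306 0.0932] q [-0.94, 0.6, 0.43, 2.19, 2.38, 0.27, 1.72]
lin [2.4, 0.9, 0.9] dr [0.3, 0.1, -0.1] |l| 2.7 |r| 0.3
[-0.11594029 -0.47175577 -3.22109447]
```

View pics/c13.png

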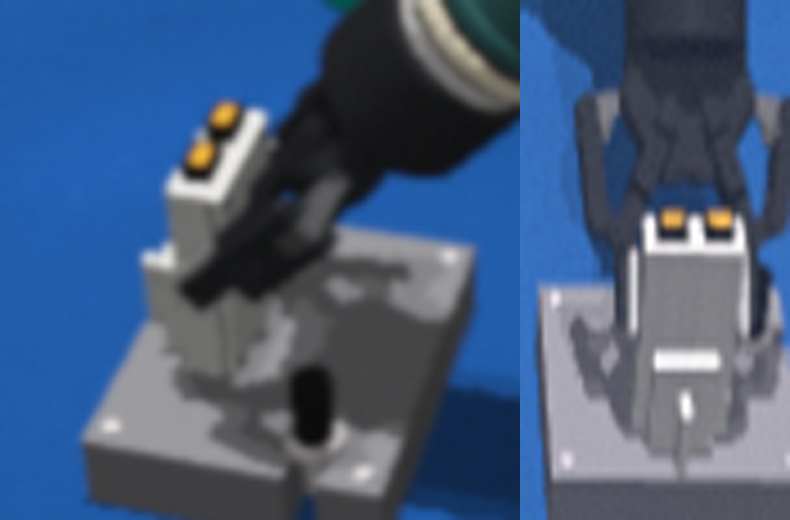

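```bash

python3 -m inch '{"linear": [[0.3,0.4,0.9],[0.7,0.8,0.9],[1,1.1,0.9],[1.3,1.5,0.9],[1.6,1.8,0.9]], "dr": [[0.3,0,0],[0.3,0,0],[0.3,0,0],[0.3,0,0],[0.3,0,0]]}'
python3 - <<'E'
from face import *
for i in range(1):
    p=eyes.camera_params("scene");im,d=eyes.get_image("scene")
cv2.imwrite("pics/scene14.png",im)
b=cv2.resize(im[150:230,360:430],None,fx=7,fy=7,interpolation=cv2.INTER_CUBIC); cv2.imwrite("pics/c14.png",b)
s=state(); print(s['position'],s['wrist_force'])
# projected expected lines
for nm,X in (("bs top L",[.6226,.2096,.086]),("bs top R",[.6226,.2496,.086]),("mod L z.1",[.6226,.1997,.13]),("mod R",[.6226,.2597,.13])):
    print(nm,((project(p,X)[0]-[360,150])*7).round(0))
E
```

```text
time_s: 16.67
position: [0.6083, 0.2297, 0.0932]
eef_rot: [0.645, 0.647, 0.285, -0.292]
wrist_force: [0.6, 1.0, -3.3]
opening: 0.0588
[0.60838786 0.22964512 0.09319556] [ 0.37559416 -0.05548368 -2.91389382]
bs top L [203. 373.]
bs top R [304. 373.]
mod L z.1 [188. 285.]
mod R [345. 285.]
```

View pics/c14.png

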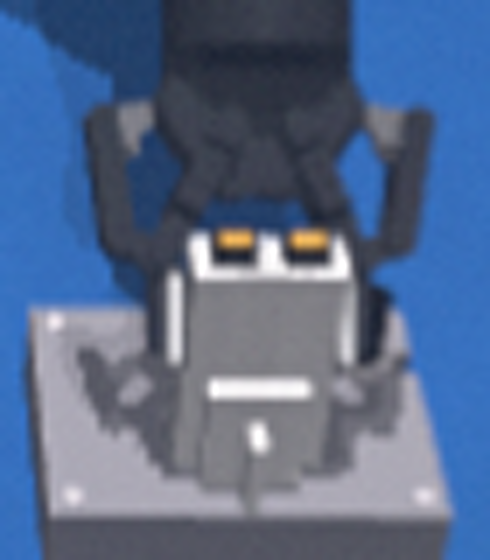

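```bash
python3 - <<'E'
from face import *
p=eyes.camera_params("scene")
im=cv2.imread("pics/scene14.png").astype(float).mean(2)
for r in (184,186,194,196,198,204,205,206): print(r,im[r,382:412].astype(int).tolist())
for nm,X in (("bs f L",[.6226,.2096,.086]),("bs f R",[.6226,.2496,.086]),("bs b L",[.6326,.2096,.086]),("bs b R",[.6326,.2496,.086]),("topb L",[.6226,.1997,.136]),("topb R",[.6226,.2597,.136]),("m L",[.6226,.1997,.105]),("m R",[.6226,.2597,.105])): print(nm,project(p,X)[0].round(1))
E
```

```text
184 [70, 72, 70, 71, 99, 198, 238, 210, 87, 113, 165, 168, 166, 153, 124, 199, 220, 199, 100, 104, 167, 171, 172, 163, 138, 149, 191, 107, 67, 73]
186 [70, 70, 68, 65, 96, 196, 250, 244, 93, 37, 39, 45, 40, 46, 108, 222, 249, 241, 119, 46, 48, 46, 48, 46, 64, 166, 244, 193, 85, 67]
194 [65, 99, 197, 216, 109, 119, 128, 130, 128, 128, 128, 129, 131, 129, 128, 129, 128, 124, 129, 129, 131, 129, 128, 128, 127, 128, 141, 166, 155, 81]
196 [66, 98, 197, 216, 109, 126, 128, 130, 129, 128, 129, 129, 130, 127, 127, 128, 129, 127, 129, 130, 130, 130, 129, 129, 128, 128, 155, 191, 158, 80]
198 [66, 100, 198, 216, 108, 124, 130, 129, 127, 128, 127, 130, 128, 129, 129, 127, 128, 129, 131, 128, 129, 131, 130, 127, 127, 127, 162, 210, 161, 81]
204 [97, 96, 96, 101, 128, 127, 129, 145, 216, 212, 211, 215, 212, 210, 211, 209, 213, 215, 212, 212, 214, 202, 153, 131, 131, 139, 151, 155, 128, 112]
205 [97, 96, 90, 99, 126, 128, 129, 161, 254, 248, 248, 248, 247, 247, 247, 246, 248, 249, 246, 247, 249, 243, 183, 133, 129, 142, 164, 163, 146, 120]
206 [93, 92, 89, 102, 128, 129, 125, 142, 229, 225, 225, 225, 222, 222, 222, 223, 224, 225, 223, 224, 226, 216, 167, 132, 125, 124, 138, 154, 154, 135]
bs f L [388.9 203.2]
bs f R [403.5 203.3]
bs b L [389.4 205.6]
bs b R [404.  205.6]
topb L [387.1 188.9]
topb R [409.5 189. ]
m L [386.  197.9]
m R [408.  197.9]
```

```bash

python3 -m inch '{"linear": [[0.3,0.4,0],[0.7,0.7,0],[1,1.1,0],[1.3,1.5,0],[1.3,1.5,0]], "dr": [[0,0,0],[0,0,0],[0,0,0],[0,0,0],[0,0,0]]}'
python3 -c "
from tgt import *
to([.608,.2297,.092],T); print(state()['wrist_force'])"
```

```text
time_s: 17.13
position: [0.6093, 0.2297, 0.0926]
eef_rot: [0.644, 0.646, 0.286, -0.292]
wrist_force: [-4.4, -0.3, -0.7]
opening: 0.0589
pos [0.6093 0.2297 0.0926] q [-0.93, 0.6, 0.43, 2.18, 2.38, 0.27, 1.71]
lin [-0.4, -1.4, 0.1] dr [0.0, 0.1, 0.0] |l| 1.4 |r| 0.1
[-4.39447747 -0.32811572 -0.65598417]
```

```bash

python3 -m inch '{"linear": [[0.3,-0.3,0],[0.6,-0.5,0],[0.9,-0.8,0],[1.1,-1,0],[1.1,-1,0]], "dr": [[0,0,0],[0,0,0],[0,0,0],[0,0,0],[0,0,0]]}'
python3 -c "
from tgt import *
to([.608,.2297,.092],T); print(state()['wrist_force'],state()['moment'])"
```

```text
time_s: 17.55
position: [0.6093, 0.2298, 0.0922]
eef_rot: [0.645, 0.647, 0.285, -0.291]
wrist_force: [-12.3, -1.8, 11.0]
opening: 0.0588
pos [0.6093 0.2298 0.0922] q [-0.93, 0.6, 0.42, 2.18, 2.38, 0.27, 1.71]
lin [-0.8, -1.1, 0.1] dr [0.0, 0.1, -0.1] |l| 1.3 |r| 0.1
[-12.27216607  -1.76887847  11.0314839 ] [-0.42896038  1.33361084 -0.16745831]
```

```bash

python3 -m inch '{"linear": [[-0.4,-0.1,0],[-0.7,-0.2,0],[-0.7,-0.2,0],[-0.7,-0.2,0],[-0.7,-0.2,0]], "dr": [[0,0,0],[0,0,0],[0,0,0],[0,0,0],[0,0,0]]}'
```

```text
time_s: 17.97
position: [0.6092, 0.2298, 0.0922]
eef_rot: [0.645, 0.647, 0.285, -0.292]
wrist_force: [-7.2, -0.7, 4.0]
opening: 0.0591
```

```bash

python3 -m inch '{"linear": [[0,0,0],[0,0,0],[0,0,0],[0,0,0],[0,0,0]], "dr": [[0,0,0],[0,0,0],[0,0,0],[0,0,0],[0,0,0]]}' 0.8
python3 - <<'E'
from face import *
p=eyes.camera_params("scene")
for n in ("side","scene"):
    im,d=eyes.get_image(n); cv2.imwrite(f"pics/{n}15.png",im); np.save(f"pics/{n}15d.npy",d)
a=cv2.imread("pics/side15.png"); b=cv2.imread("pics/scene15.png")
cv2.imwrite("pics/c15.png",np.hstack([cv2.resize(a[200:300,230:320],(400,444),interpolation=2),cv2.resize(b[150:230,360:430],(389,444),interpolation=2)]))
E
```

```text
time_s: 18.38
position: [0.6101, 0.2296, 0.0924]
eef_rot: [0.645, 0.647, 0.285, -0.291]
wrist_force: [0.7, -0.6, 0.3]
opening: 0.0768
```

View pics/c15.png

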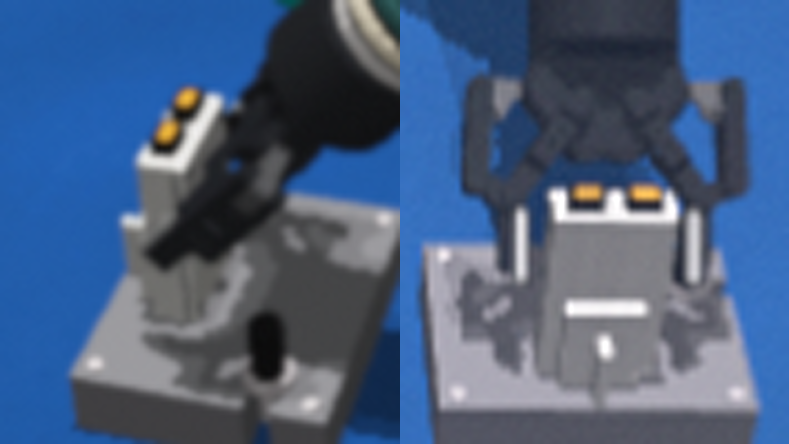

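```bash
python3 - <<'E'
from to import *
p,M,q=cur(); q=state()['joints']
for b in (.04,.08,.12):
    print(b,step(q,p-M[:,0]*b,M)) if b<.05 else None
w=[(p-M[:,0]*b,M) for b in (.03,.06,.09,.12)]
q,o,t=runq(q,w); [print(y) for y in o]
E
```

```text
0.04 (array([-1.07996637,  0.53127742,  0.51979076,  2.21986132,  2.19829841,
        0.23594846,  1.85315366]), np.float64(0.7888678607666244), np.float64(0.617957792997289))
(2, np.float64(0.0), np.float64(0.0), np.float64(0.0), np.float64(0.0), [-1.11, 0.57, 0.56, 2.2, 2.25, 0.21, 1.78])
(1, np.float64(0.0), np.float64(0.0), np.float64(0.0), np.float64(0.0), [-1.25, 0.54, 0.69, 2.24, 2.18, 0.16, 1.83])
(1, np.float64(0.5), np.float64(0.4), np.float64(0.5), np.float64(0.4), [-1.35, 0.48, 0.78, 2.27, 2.0, 0.15, 2.01])
(1, np.float64(1.4), np.float64(1.2), np.float64(1.4), np.float64(1.2), [-1.48, 0.43, 0.88, 2.31, 1.82, 0.15, 2.19])
```

```bash

python3 -m inch '{"linear": [[-5,0,0],[-15,0,0],[-27,0,0],[-40,0,0],[-53,0,0]], "dr": [[0,0,0],[0,0,0],[0,0,0],[0,0,0],[0,0,0]]}' 
python3 -m inch '{"linear": [[-13,0,0],[-26,0,0],[-40,0,0],[-55,0,0],[-70,0,0]], "dr": [[0,0,0],[0,0,0],[0,0,0],[0,0,0],[0,0,0]]}' 
python3 - <<'E'
from face import *
for n in ("side","scene","wrist"):
    p=eyes.camera_params(n); im,d=eyes.get_image(n); cv2.imwrite(f"pics/{n}16.png",im)
    W=cloud(p,d).reshape(-1,3)
    k=W[(W[:,2]>.069)&(W[:,2]<.078)&(W[:,0]>.53)&(W[:,0]<.58)&(W[:,1]>.26)&(W[:,1]<.31)]
    if len(k): print(n,"knob",len(k),np.median(k,0).round(4))
    m=W[(W[:,2]>.095)&(W[:,2]<.15)&(W[:,0]>.57)&(W[:,0]<.65)&(W[:,1]>.18)&(W[:,1]<.28)]
    if n=="scene":
        m2=m[m[:,2]<.13]; print("face",[np.round(v,4) for v in plane(m2)])
    t=m[(m[:,2]>.131)&(m[:,2]<.141)]
    if len(t)>20: print(n,"top",len(t),np.median(t[:,2]).round(4),cv2.minAreaRect((t[:,:2]*1000).astype(np.float32)))
    b=W[(W[:,2]>.082)&(W[:,2]<.09)&(W[:,0]>.624)&(W[:,0]<.65)&(W[:,1]>.18)&(W[:,1]<.28)]
    if len(b)>10: print(n,"bs",(b.min(0)+b.max(0))/2)
a=cv2.imread("pics/side16.png"); b=cv2.imread("pics/scene16.png")
cv2.imwrite("pics/c16.png",np.hstack([cv2.resize(a[200:310,230:320],(400,489),interpolation=2),cv2.resize(b[150:240,360:430],(380,489),interpolation=2)]))
E
```

```text
time_s: 18.9
position: [0.5737, 0.2298, 0.132]
eef_rot: [0.644, 0.647, 0.285, -0.292]
wrist_force: [-0.3, -0.3, -0.5]
opening: 0.0769
time_s: 19.32
position: [0.5267, 0.2305, 0.1841]
eef_rot: [0.644, 0.647, 0.285, -0.292]
wrist_force: [-0.4, -0.2, 0.3]
opening: 0.0767
side knob 46 [0.5514 0.2889 0.0722]
side top 153 0.1351 ((609.6441650390625, 232.1356658935547), (59.051334381103516, 25.094573974609375), 88.90110778808594)
scene knob 23 [0.5587 0.2869 0.0726]
face [array([0.6249, 0.2303, 0.1125]), array([ 0.9999, -0.015 ,  0.0031]), np.float64(0.0014), np.int64(205)]
scene top 119 0.1355 ((616.1134033203125, 230.8768310546875), (61.039485931396484, 25.45658302307129), 88.35086059570312)
scene bs [0.63132933 0.23110172 0.08615417]
wrist knob 458 [0.5522 0.287  0.0726]
wrist top 2242 0.1357 ((609.8132934570312, 229.8666229248047), (60.53899383544922, 25.124780654907227), 89.57366180419922)
```

View pics/c16.png

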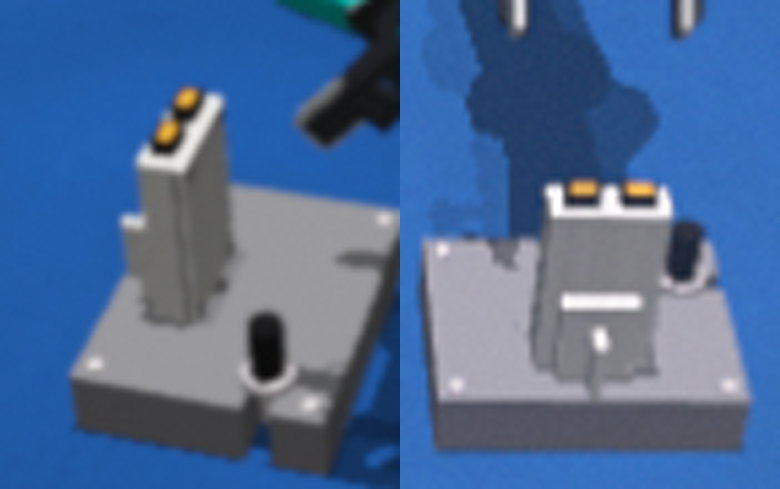

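View pics/wrist16.png

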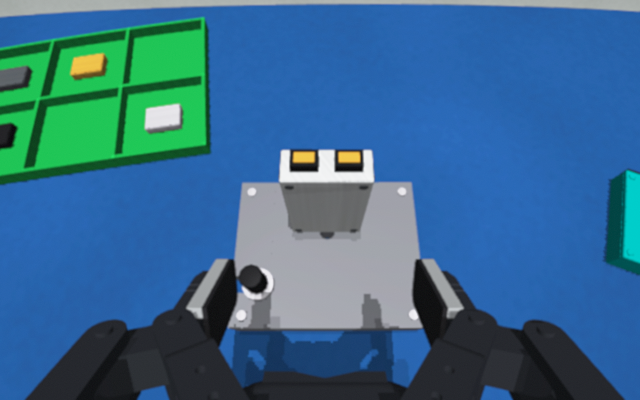

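```bash
python3 - <<'E'
import cv2,numpy as np
a=cv2.imread("pics/scene0.png");b=cv2.imread("pics/scene16.png")
f=lambda im:np.hstack([cv2.resize(im[y:y+60,x:x+60],(240,240)) for x,y in((145,135),(300,150),(435,155))])
cv2.imwrite("pics/c17.png",np.vstack([f(a),f(b)]))
E
```

```text
(no output)
```

View pics/c17.png

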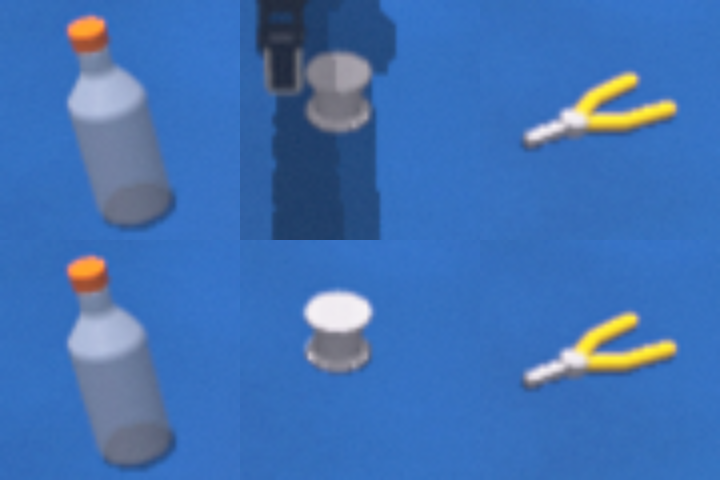

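The bottle, spool and pliers look the same before and after. Handing in.

```bash
python3 -c "
from rig import job; print(job.sign_off())"
```

```text
the job is handed in; nothing more can be done
None
```

I finished the job and handed it in at about 19.5 s, well inside the 54 s limit.

**What I did:**
- **Pin:** I drew it out of the bore and parked it upright in the notch.
- **Module:** I gripped it from the socket end with the tool tilted about 48° from vertical. I carried it over, turned it half a turn about the tool axis, and stood it on its plain end against the backstop. Then I let go and backed off along the tool axis.

**Last checks, after letting go:**
- **Pin:** The knob top reads 72.6 mm above the bench, against 73 mm for a seated collar. The wrist camera puts its axis at (0.552, 0.287), within about 1.5 mm of the notch point I measured.
- **Module:** It stands upright with sockets up, its top at 135.7 mm against the expected 136 mm. It is centred on the backstop to about 0.3 mm. Its back face is within about 1 mm of the backstop, and the contact force was felt before release.
- **Bystanders:** The bottle, spool and pliers look unchanged from the first pictures. I never approached the coloured look-alikes.
- **Forces:** Wrist forces read after each move stayed under about 17 N.

**Disagreement:** The scene and side cameras differ by a few millimetres from the wrist camera, for example 616 mm and 610 mm for the module's x. The scene camera's error is in the same direction for the backstop. I relied on the wrist camera.

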